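# Complete the pinwheel of boxes on the display turntable and hold its index pin out

## Task

Finish the layer of wooden pencil boxes on the display turntable: lay the two loose boxes flat on the board in the two empty places, so that the four make a pinwheel in which the end of each box stands close against the long side of the next, leaving the two boxes already laid and the other things on the desk where they are. Load it with the turntable still locked; when both boxes are down and let go, take the plunger's knob at the edge of the table, pull it fully back against its spring so that the pin is clear of its hole in the rim, and keep it there. Finish while you are holding the knob back (do not let go), so that I can turn the table.

Things in the scene. Friction and masses are not known exactly. Their poses are not given: they have to be found in the camera images.
- box_a_mid (a point): centre of a loose wooden pencil box, 50 wide (own x) x 140 long (own y) x 40 mm high, 0.11 to 0.23 kg, lying flat on the desk at the robot's left (its centre 20 mm above the desk). Brown wood with a pale inlaid strip along the lid, a lid seam and a small flush brass clasp; closed, does not open. The two loose boxes are alike and either may go in either empty place, either way round
- box_b_mid (a point): centre of the other loose pencil box, same size and axes as box_a
- laid_a_mid (a point): centre of a like pencil box already laid on the board, in place_1; own y is its long side
- laid_b_mid (a point): centre of a like pencil box already laid on the board, in place_2; own y is its long side
- place_1 (a point): where the centre of laid_a belongs (occupied from the start): 27 mm to -x and 72 mm to -y of the turntable's axis, in the axes of the rotating table, long side along the table's x. The centre of a box that lies on the board is 86 mm above the desk
- place_2 (a point): where the centre of laid_b belongs (occupied from the start): 27 mm to +x and 72 mm to +y of the axis, long side along the table's x
- place_3 (a point): empty place: where the centre of a box must come, 72 mm to +x and 27 mm to -y of the axis, long side along the table's y (this point's own axes are the table's axes, z up). In place, box ends stand 4 mm from the neighbour's long side; a 94 mm square stays open in the middle of the four boxes, so the inner finger has room beside the middle of a box
- place_4 (a point): the other empty place: 72 mm to -x and 27 mm to +y of the axis, long side along the table's y, else as place_3
- turntable: fixed foot of the display turntable, bolted to the desk. Origin: on the turntable's axis at desk height. An outrigger along the foot's own -y carries the plunger's steel bracket: 44 mm wide, 62 mm high, its outer face 180 mm from the axis; the plunger's 18 mm sleeve with its 27 mm nut reaches 195 mm from the axis
- plunger (a joint): travel of the index plunger in m: 0 = sprung home, the 10 mm steel pin 8 mm deep in its brass-bushed hole in the disc's rim; it slides level and straight outwards, away from the turntable's axis, along the foot's own -y. The pin leaves the hole at about 0.008; 0.016 = fully back on its stop. Spring: about 6 N at home, 11 N fully back; it snaps home when let go
- pull_knob: the plunger's knob, axis level along the foot's y, 40 mm above the desk: black neck 24 mm across and 24 mm long, then a red end flange 31 mm across and 9 mm thick. Origin: inner end of the neck, on the axis (199 mm from the turntable's axis when home); own -y points outwards; the knob can also spin idly about this axis, to no effect
- knob_neck (a point): middle of the knob's black neck, on its axis: the place to pinch from above, the fingers either side (211 mm from the turntable's axis when home); nothing but the desk lies under it, 40 mm below; moves with the knob
- pen_holder: bystander: square pale wooden pen holder, 80 x 80 x 90 mm, open at the top, origin under its centre
- jar: bystander: small blue ceramic jar with a lid knob, 64 mm across, 72 mm high, origin under its centre
- timer: bystander: black desk timer, 34 x 110 x 56 mm, screen off, origin under its centre
- disc: the rotating table, kept from turning by the index pin: aluminium disc 300 mm across, 28 to 52 mm above the desk, with a square wooden board fixed on it (208 mm, 14 mm thick, sides along its x and y) whose top is 66 mm above the desk. Origin: on the axis, 40 mm above the desk. While locked its axes are those of the foot
Mind the look-alikes: they are no part of the job. What is shaped like the part that bears box_a_mid but green is not meant.

How it is judged (in metres and radians):
On the way, in this order (a step that is already met when the one before it is completed fails the run):
1. all four boxes lie flat in their places of the pinwheel and are let go, the pin still home in its hole (horizontal distance between laid_a_mid and place_1 below 0.009 m and z of laid_a_mid in the frame of place_1 between -0.004 and 0.004 m and angle between the x axis of laid_a_mid and the y axis of place_1, either way round below 0.12 rad and horizontal distance between laid_b_mid and place_2 below 0.009 m and z of laid_b_mid in the frame of place_2 between -0.004 and 0.004 m and angle between the x axis of laid_b_mid and the y axis of place_2, either way round below 0.12 rad and ((horizontal distance between box_a_mid and place_3 below 0.009 m and z of box_a_mid in the frame of place_3 between -0.004 and 0.004 m and angle between the x axis of box_a_mid and the x axis of place_3, either way round below 0.12 rad and horizontal distance between box_b_mid and place_4 below 0.009 m and z of box_b_mid in the frame of place_4 between -0.004 and 0.004 m and angle between the x axis of box_b_mid and the x axis of place_4, either way round below 0.12 rad) or (horizontal distance between box_a_mid and place_4 below 0.009 m and z of box_a_mid in the frame of place_4 between -0.004 and 0.004 m and angle between the x axis of box_a_mid and the x axis of place_4, either way round below 0.12 rad and horizontal distance between box_b_mid and place_3 below 0.009 m and z of box_b_mid in the frame of place_3 between -0.004 and 0.004 m and angle between the x axis of box_b_mid and the x axis of place_3, either way round below 0.12 rad)) and value of joint plunger below 0.004 m and contact force between the fingers and turntable below 0.5 N and distance between the grasp point and box_a_mid above 0.045 m and distance between the grasp point and box_b_mid above 0.045 m), for 0.2 s.
2. the plunger is pulled fully back by its knob (value of joint plunger above 0.013 m and contact force between the fingers and pull_knob above 3 N), for 0.2 s.
At the end, for the whole second after the job is handed in: The fingers hold the knob (contact over 3 N, nothing else bearing on it) with the plunger at least 13 of its 16 mm back, and all four boxes lie flat on the board within 9 mm and 0.12 rad of their places in the pinwheel (height within 4 mm) (all of step 2 and horizontal distance between laid_a_mid and place_1 below 0.009 m and z of laid_a_mid in the frame of place_1 between -0.004 and 0.004 m and angle between the x axis of laid_a_mid and the y axis of place_1, either way round below 0.12 rad and horizontal distance between laid_b_mid and place_2 below 0.009 m and z of laid_b_mid in the frame of place_2 between -0.004 and 0.004 m and angle between the x axis of laid_b_mid and the y axis of place_2, either way round below 0.12 rad and ((horizontal distance between box_a_mid and place_3 below 0.009 m and z of box_a_mid in the frame of place_3 between -0.004 and 0.004 m and angle between the x axis of box_a_mid and the x axis of place_3, either way round below 0.12 rad and horizontal distance between box_b_mid and place_4 below 0.009 m and z of box_b_mid in the frame of place_4 between -0.004 and 0.004 m and angle between the x axis of box_b_mid and the x axis of place_4, either way round below 0.12 rad) or (horizontal distance between box_a_mid and place_4 below 0.009 m and z of box_a_mid in the frame of place_4 between -0.004 and 0.004 m and angle between the x axis of box_a_mid and the x axis of place_4, either way round below 0.12 rad and horizontal distance between box_b_mid and place_3 below 0.009 m and z of box_b_mid in the frame of place_3 between -0.004 and 0.004 m and angle between the x axis of box_b_mid and the x axis of place_3, either way round below 0.12 rad)) and contact force between pull_knob and jar below 0.3 N and contact force between pull_knob and pen_holder below 0.3 N and contact force between pull_knob and timer below 0.3 N); the arm keeps its last pose, push and grip.
It fails at once if the pen holder is pushed more than 30 mm from where it stood, or tipped over (distance of pen_holder from where it was at the start of the episode above 0.03 m or angle between pen_holder's own z axis and vertical above 0.5 rad).
It fails at once if the jar is pushed more than 30 mm from where it stood, or tipped over (distance of jar from where it was at the start of the episode above 0.03 m or angle between jar's own z axis and vertical above 0.5 rad).
It fails at once if the desk timer is pushed more than 30 mm from where it stood, or tipped over (distance of timer from where it was at the start of the episode above 0.03 m or angle between timer's own z axis and vertical above 0.5 rad).
It also fails if it takes over 64 s, if anything falls off the work surface, if the arm or the gripper's body presses on something with over 40 N, if the wrist force passes 120 N, or if a joint passes its speed limit or range.

## Robot

A 6-joint arm with a two-finger parallel gripper is mounted at the origin on the work surface. World frame = base frame: x ahead of the robot, y to its left, z up, the work surface at z = 0. Lengths are in m, angles in degrees, forces in N, time in s.
With the tool pointing down it reaches from about 0.35 to 0.875 m from the base axis. Payload 4.2 kg.
Tool frame: the origin (TCP) lies midway between the tips of the shut fingers; the grasp point (between the pads) lies 19 mm behind it; z points along the fingers, y is the direction in which the jaws open and shut (so a half turn about z gives the same grasp; the last joint's range is limited). The gripper opens to 87 mm and grips with 3 to 60 N. Pads are 19 mm wide; open, the fingers measure 117 mm over their backs; the gripper's body (75 mm by 190 mm) begins 51 mm behind the grasp point.
Start: joints at [83.285, 22.042, 0.453, 0, -68.411, -14.817], TCP at [0.229, 0.581, 0.195] pointing down, gripper open.
Joint ranges: [-179.83, 179.83], [-69.29, 118.12], [-61.27, 80.66], [-181.25, 117.63], [-171.15, -9.14], [-177.46, 177.46]. Speed limits (degrees/s): [159.86, 159.86, 180, 180, 180, 180].

## Interface

Orientations are given as a 3x3 rotation matrix whose columns are the frame's x, y, z axes.
In Python, from station import sense, capture, get_calibration, finish_job, spot_in, spot_point gives the robot as it stands.
- The arm moves only by the shell command python3 -m inch 'ROWS'. ROWS is JSON, a list of rows, each an object with "fingers": the finger opening in cm, from 0 to 8.7; "delta_pos": the shift along the tool's x, y, z in cm, a list of three; "spin": the turn about the tool's z in degrees. In form: [{"fingers": fingers, "delta_pos": [dx, dy, dz], "spin": spin}, ...]. A call has 1 to 20 rows; each row is the pose to reach, as a shift and turn from the pose commanded when the call began, along the tool's axes at that moment; what a row does not reach only later rows make up. A row lasts 1/10 s, in which the tool goes at most 50 mm and 8.59 degrees, less where a joint would pass 70% of its speed; a pose out of reach is approached as far as the arm can. A call with a gripper value outside its range is refused whole. The fingers move at their own pace and stop on an object; the grip force is fixed at half the most. Time passes only in rows, so rows that repeat a pose let the fingers close. It gives the time, the measured TCP pose, the force and the opening at its end, in the units of the state.
- sense(): the state, without advancing time (a new reading comes with each control period).
- capture(name): name is "side" or "top"; returns the picture (400x640x3 uint8, red, green, blue); there is no depth.
- get_calibration(name): a dict with "K" (3x3 intrinsics, pixels), "T" (4x4, takes a point from camera to world coordinates). Camera axes: x right, y up, looking along -z (the intrinsics and any distortion apply to the point x, -y, -z); pixel columns grow to the right and rows downward; lengths in m; the calibration is good to about 2 mm. A picture is of the moment at which its call begins. get_calibration takes no time and is no camera call.
- finish_job(): hands the job in, once; it reports no verdict.
Trained networks look in the newest picture that a camera, given by its name, has taken for a name from the list of things; names that differ only in an ending like _2 or _b are one class to them, and where a whole thing is asked for, a point or a joint stands for the part that bears it (a point fixed in the world has none). Each returns a list of dicts, best first, with "conf" (0 to 1); they miss things now and then, are a little off and sometimes report something else, mostly with a low value. They report only what shows in the picture. A call takes as long as a camera call. They do not tell look-alikes from the thing itself.
- spot_in(camera, target): "extent" ([left, top, right, bottom] as shares, 0 to 1, of the picture: columns of its width, rows of its height, round what is visible of it).
- spot_point(camera, target): "location" ([column, row] as shares, 0 to 1, of the picture: columns of its width, rows of its height: a listed point, or the origin of a listed thing).
The state is a dict: "time_s": time; "joints": joint angles; "joint_velocities": joint speeds; "effort": joint torques, N m; "tcp_pos": TCP position; "ee_rot": TCP orientation; "wrist_force": force on the tool from outside, world axes, zero at the start; "moment": the same for the moment, N m; "gripper_width": opening from 0.0 (shut) to 1.0 (fully open).
Only numpy, scipy, OpenCV 4.12 (cv2) and the standard library are available. Lean on these libraries where they do the work, as an engineer would, in place of code of your own. Each camera call takes 0.05 s, during which the arm holds its last target.

## Working session

There is one attempt and no reset: what is moved stays moved. The work goes in short steps, Python scripts to look and compute and a shell command to move; the robot and the scene stay as the last step left them, time stands still between calls to the robot, and variables do not carry over. Pictures are saved under pics/ and viewed, and the job is handed in when it is done.

```bash
mkdir -p pics; ls
python3 - <<'E'
from station import *
import cv2
for n in ("side","top"):
    im=capture(n); cv2.imwrite(f"pics/{n}0.png",im[:,:,::-1])
    c=get_calibration(n); print(n,c)
s=sense(); print(s)
for n in ("side","top"):
    for t in ("box_a_mid","laid_a_mid","place_3","turntable","disc","pull_knob","knob_neck","pen_holder","jar","timer"):
        try: print(n,t,[(round(d['conf'],2),[round(d['location'][0]*640),round(d['location'][1]*400)]) for d in spot_point(n,t)])
        except Exception as e: print(n,t,e)
E
```

```text
pics
side {'K': array([[368.88430327,   0.        , 329.832841  ],
       [  0.        , 368.88430327, 193.71565803],
       [  0.        ,   0.        ,   1.        ]]), 'T': array([[ 0.92644096,  0.25845594, -0.27369265,  0.19714612],
       [-0.37617687,  0.60844593, -0.69877358, -0.68747783],
       [-0.014075  ,  0.75032931,  0.66091438,  0.85593071],
       [ 0.        ,  0.        ,  0.        ,  1.        ]])}
top {'K': array([[418.94203446,   0.        , 323.49952486],
       [  0.        , 418.94203446, 193.19250001],
       [  0.        ,   0.        ,   1.        ]]), 'T': array([[-0.01666529,  0.97912827, -0.20255888,  0.26106946],
       [-0.99985943, -0.01594667,  0.0051793 ,  0.10596353],
       [ 0.00184106,  0.20261672,  0.97925639,  1.29607437],
       [ 0.        ,  0.        ,  0.        ,  1.        ]])}
{'time_s': 0.1, 'joints': array([ 8.32859547e+01,  2.20866766e+01,  3.86689536e-01, -2.50744463e-02,
       -6.84128763e+01, -1.48164138e+01]), 'joint_velocities': array([ 0.01602301, -0.10499878,  0.1198895 ,  0.20583435, -0.03995867,
        0.01805655]), 'eff
[... 908 characters left out ...]
pull_knob [(0.7, [349, 304]), (0.43, [283, 186])]
side knob_neck [(0.61, [351, 304])]
side pen_holder [(0.61, [396, 198])]
side jar [(0.88, [400, 309])]
side timer [(0.64, [438, 241])]
top box_a_mid [(0.97, [263, 234]), (0.77, [208, 219]), (0.74, [177, 276])]
top laid_a_mid [(0.69, [355, 210]), (0.66, [392, 212])]
top place_3 [(0.83, [393, 212]), (0.82, [356, 176]), (0.82, [356, 211]), (0.65, [388, 174])]
top turntable [(0.95, [372, 198]), (0.31, [372, 197])]
top disc [(0.8, [372, 198]), (0.69, [355, 212]), (0.64, [356, 174])]
top pull_knob [(0.51, [391, 171]), (0.46, [434, 221])]
top knob_neck [(0.49, [434, 225])]
top pen_holder [(0.61, [320, 126])]
top jar [(0.58, [441, 186])]
top timer []
```

View pics/side0.png

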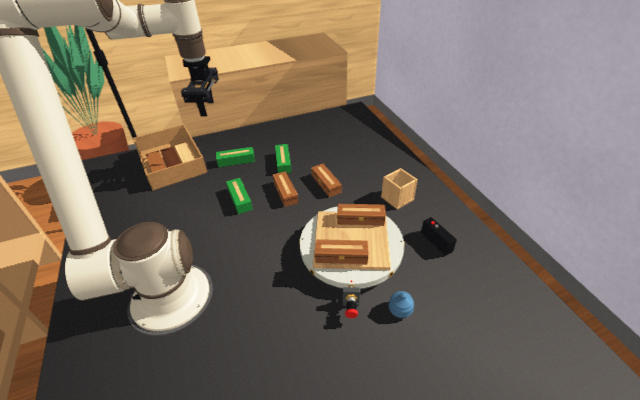

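View pics/top0.png

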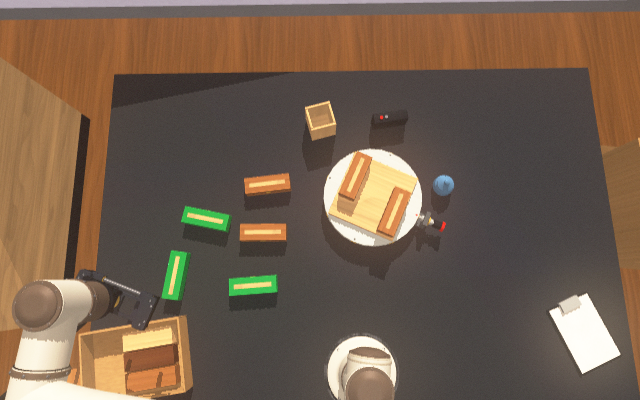

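The side view shows the brown loose boxes at about (285,188) and (325,180), and the green decoys beside them. In the top view the brown boxes are at (267,184) and (263,232), the turntable at (372,198) and the knob at (440,225). I'll zoom in.

Run:
```python
import cv2
a=cv2.imread("pics/top0.png")
cv2.imwrite("pics/t1.png",cv2.resize(a[145:255,315:455],None,fx=5.5,fy=5.4,interpolation=cv2.INTER_CUBIC))
cv2.imwrite("pics/t2.png",cv2.resize(a[160:250,230:310],None,fx=6,fy=6,interpolation=cv2.INTER_CUBIC))
b=cv2.imread("pics/side0.png")
cv2.imwrite("pics/s1.png",cv2.resize(b[195:325,295:425],None,fx=4.6,fy=4.6,interpolation=cv2.INTER_CUBIC))
```

```text
(no output)
```

View pics/t1.png

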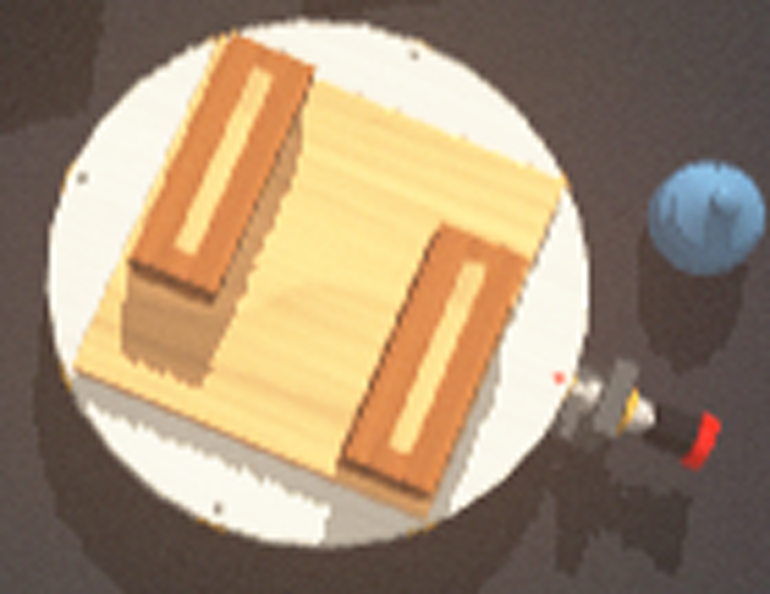

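View pics/t2.png

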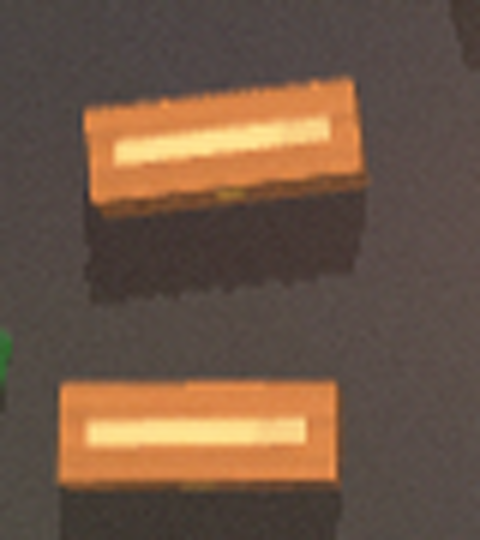

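View pics/s1.png

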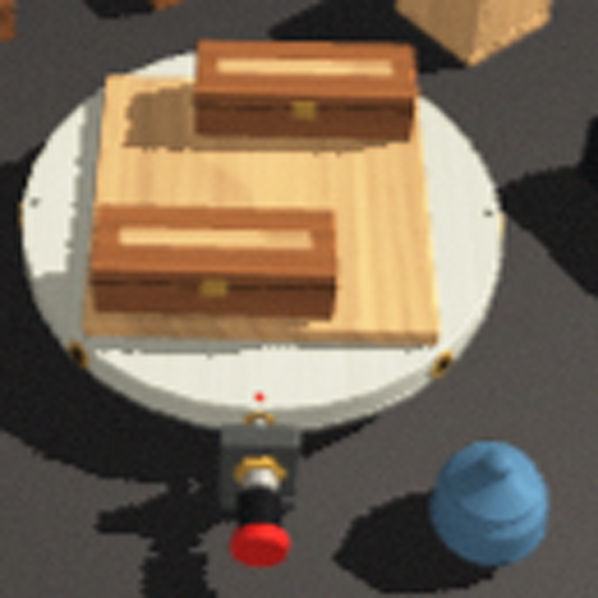

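```bash
cat > h.py <<'E'
import numpy as np, cv2
from station import get_calibration
C={n:get_calibration(n) for n in ("side","top")}
def ray(n,uv,z):
    K,T=C[n]["K"],C[n]["T"]
    d=np.linalg.inv(K)@[uv[0],uv[1],1]; d=T[:3,:3]@[d[0],-d[1],-d[2]]
    o=T[:3,3]; return (o+d*(z-o[2])/d[2])[:2]
def proj(n,P):
    K,T=C[n]["K"],C[n]["T"]
    p=T[:3,:3].T@(np.array(P)-T[:3,3]); p=K@[p[0],-p[1],-p[2]]; return p[:2]/p[2]
def strip(n,im,box,z):
    # pale inlay inside box (l,t,r,b): centre and direction in world at height z. im RGB
    l,t,r,b=box; s=im[t:b,l:r].astype(float)
    s=cv2.resize(s,None,fx=8,fy=8,interpolation=cv2.INTER_CUBIC)
    return s
E
python3 - <<'E'
from h import *
top=cv2.imread("pics/top0.png")[:,:,::-1]; side=cv2.imread("pics/side0.png")[:,:,::-1]
def pale(n,im,c,z,rad):
    h=cv2.cvtColor(im,cv2.COLOR_RGB2HSV).astype(int)
    u,v=c
    w=im[v-rad:v+rad,u-rad:u+rad].astype(float)
    # brown boxes: B low; pale: G high
    m=((w[...,1]>(165 if n=="top" else 140))&(w[...,0]>w[...,2]+25)).astype(np.uint8)
    k,lab,st,ce=cv2.connectedComponentsWithStats(m)
    # comp nearest centre
    i=1+np.argmin([np.hypot(*(ce[j]-rad))+ (100 if st[j,4]<10 else 0) for j in range(1,k)])
    ys,xs=np.nonzero(lab==i); P=np.array([ray(n,(x+u-rad,y+v-rad),z) for x,y in zip(xs,ys)])
    mu=P.mean(0); e=np.linalg.svd(P-mu)[2][0]
    ext=(P-mu)@e
    return mu,np.degrees(np.arctan2(e[1],e[0]))%180,st[i,4],np.ptp(ext)
for name,z,ct,cs in (("looseN",.04,(263,232),(285,187)),("looseF",.04,(267,184),(326,179)),("laid_b?",.106,(355,174),(361,210)),("laid_a?",.106,(395,210),(341,246))):
    for n,im,c in (("top",top,ct),("side",side,cs)):
        r=pale(n,im,c,z,20); print(name,n,r[0].round(4),round(r[1],1),r[2],round(r[3],3))
# board corners from zoom (top crop fx5.5 fy5.4 origin 315,145)
for uv in ((78,372),(565,182)):
    p=(uv[0]/5.5+315-.4,uv[1]/5.4+145-.4); print("board",ray("top",p,.066))
for uv in ((85,332),(437,340)):
    p=(uv[0]/4.6+295-.4,uv[1]/4.6+195-.4); print("board s",ray("side",p,.066))
print("neck",ray("top",(660/5.5+315,425/5.4+145),.045), ray("side",(260/4.6+295,505/4.6+195),.045))
E
```

```text
looseN top [0.4062 0.2863] 89.4 150 0.108
looseN side [0.4087 0.2829] 89.9 81 0.107
looseF top [0.5559 0.2744] 96.3 155 0.109
looseF side [0.5591 0.274 ] 96.5 74 0.107
laid_b? top [0.5623 0.0058] 155.4 165 0.11
laid_b? side [0.5668 0.0064] 156.2 117 0.109
laid_a? top [ 0.4535 -0.1027] 155.5 175 0.112
laid_a? side [ 0.4568 -0.1019] 156.1 150 0.103
board [0.45373398 0.08480381]
board [ 0.55683087 -0.1848028 ]
board s [ 0.37334587 -0.10606896]
board s [ 0.55696339 -0.18905569]
neck [ 0.42075798 -0.23419023] [ 0.42585228 -0.23667167]
```

```bash
python3 -m inch '[{"fingers":8.7,"delta_pos":[2,0.8,0],"spin":4},{"fingers":8.7,"delta_pos":[5,2,0],"spin":10},{"fingers":8.7,"delta_pos":[9,3.5,0],"spin":16},{"fingers":8.7,"delta_pos":[13,5,0],"spin":22},{"fingers":8.7,"delta_pos":[17,6.6,0],"spin":28},{"fingers":8.7,"delta_pos":[21,8.2,0],"spin":34},{"fingers":8.7,"delta_pos":[25,9.8,0],"spin":40},{"fingers":8.7,"delta_pos":[29,11.4,0],"spin":46},{"fingers":8.7,"delta_pos":[33,13,1],"spin":52},{"fingers":8.7,"delta_pos":[37,14.5,3],"spin":57},{"fingers":8.7,"delta_pos":[40,15.7,5],"spin":60},{"fingers":8.7,"delta_pos":[41.8,16.5,7],"spin":62.1},{"fingers":8.7,"delta_pos":[41.8,16.5,8.5],"spin":62.1},{"fingers":8.7,"delta_pos":[41.8,16.5,8.5],"spin":62.1},{"fingers":8.7,"delta_pos":[41.8,16.5,8.5],"spin":62.1}]'
cat > to.py <<'E'
# to.py x y z yaw : delta in tool axes (cm) and spin
import sys,numpy as np
from station import sense
x,y,z,yaw=map(float,sys.argv[1:5]); s=sense(); R=s['ee_rot']
d=R.T@(np.array([x,y,z])-s['tcp_pos'])*100
yw=np.degrees(np.arctan2(R[1,0],R[0,0]))
print("t",s['time_s'],"tcp",s['tcp_pos'].round(4),"yaw",yw.round(2),"F",s['wrist_force'].round(1),"w",round(s['gripper_width'],3))
print("delta",d.round(2),"spin",round(-(yaw-yw),2))
E
python3 to.py 0.5575 0.2742 0.010 -83.6
python3 - <<'E'
from station import *
import cv2
for n in ("side","top"):
    cv2.imwrite(f"pics/{n}1.png",capture(n)[:,:,::-1])
a=cv2.imread("pics/side1.png")[120:280,230:410];b=cv2.imread("pics/top1.png")[140:260,220:310]
cv2.imwrite("pics/c1.png",cv2.hconcat([cv2.resize(a,(450,400)),cv2.resize(b,(300,400))]))
E
```

```text
time_s: 2.6
tcp_pos: [0.5578, 0.2746, 0.1104]
ee_rot: [[0.111, -0.994, 0.0], [-0.994, -0.111, -0.0], [0.0, -0.0, -1.0]]
wrist_force: [-0.2, 0.5, 0.1]
gripper_width: 0.999
t 2.6 tcp [0.5578 0.2746 0.1104] yaw -83.6 F [-0.2  0.5  0.1] w 0.999
delta [ 0.04  0.04 10.04] spin -0.0
```

View pics/c1.png

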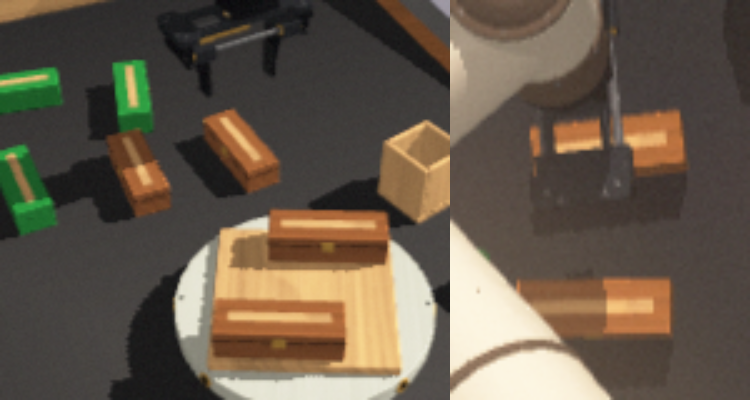

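The gripper stands over the far brown box with its jaws across the width. I'll go down and grip it.

```bash
python3 -m inch '[{"fingers":8.7,"delta_pos":[0,0,2],"spin":0},{"fingers":8.7,"delta_pos":[0,0,4.5],"spin":0},{"fingers":8.7,"delta_pos":[0,0,7],"spin":0},{"fingers":8.7,"delta_pos":[0,0,9],"spin":0},{"fingers":8.7,"delta_pos":[0,0,10],"spin":0},{"fingers":8.7,"delta_pos":[0,0,10],"spin":0},{"fingers":4,"delta_pos":[0,0,10],"spin":0},{"fingers":4,"delta_pos":[0,0,10],"spin":0},{"fingers":4,"delta_pos":[0,0,10],"spin":0},{"fingers":4,"delta_pos":[0,0,10],"spin":0},{"fingers":4,"delta_pos":[0,0,10],"spin":0},{"fingers":4,"delta_pos":[0,0,10],"spin":0}]'
python3 -m inch '[{"fingers":4,"delta_pos":[0,0,-1],"spin":0},{"fingers":4,"delta_pos":[0,0,-3],"spin":0},{"fingers":4,"delta_pos":[0,0,-6],"spin":0},{"fingers":4,"delta_pos":[0,0,-10],"spin":0},{"fingers":4,"delta_pos":[0,0,-14],"spin":0},{"fingers":4,"delta_pos":[0,0,-17],"spin":0},{"fingers":4,"delta_pos":[0,0,-18],"spin":0},{"fingers":4,"delta_pos":[0,0,-18],"spin":0}]'
python3 to.py 0.5643 -0.1024 0.19 -114.5
```

```text
time_s: 3.9
tcp_pos: [0.5579, 0.2747, 0.0104]
ee_rot: [[0.111, -0.994, 0.001], [-0.994, -0.111, 0.0], [-0.0, -0.001, -1.0]]
wrist_force: [0.4, 0.5, 1.1]
gripper_width: 0.562
time_s: 4.7
tcp_pos: [0.5578, 0.2748, 0.1913]
ee_rot: [[0.111, -0.994, 0.002], [-0.994, -0.111, 0.002], [-0.002, -0.002, -1.0]]
wrist_force: [-0.4, -0.4, -2.0]
gripper_width: 0.558
t 4.7 tcp [0.5578 0.2748 0.1913] yaw -83.64 F [-0.4 -0.4 -2. ] w 0.558
delta [37.56  3.53  0.06] spin 30.86
```

```bash
python3 -m inch '[{"fingers":4,"delta_pos":[1,0.1,0],"spin":1},{"fingers":4,"delta_pos":[3,0.3,0],"spin":3},{"fingers":4,"delta_pos":[6,0.6,0],"spin":6},{"fingers":4,"delta_pos":[9.5,0.9,0],"spin":9},{"fingers":4,"delta_pos":[13,1.2,0],"spin":12},{"fingers":4,"delta_pos":[17,1.6,0],"spin":15},{"fingers":4,"delta_pos":[21,2,0],"spin":18},{"fingers":4,"delta_pos":[25,2.4,0],"spin":21},{"fingers":4,"delta_pos":[28.5,2.7,0],"spin":24},{"fingers":4,"delta_pos":[32,3,0],"spin":27},{"fingers":4,"delta_pos":[35,3.3,0],"spin":29},{"fingers":4,"delta_pos":[37,3.5,0],"spin":30.5},{"fingers":4,"delta_pos":[37.6,3.5,0],"spin":30.9},{"fingers":4,"delta_pos":[37.6,3.5,0],"spin":30.9},{"fingers":4,"delta_pos":[37.6,3.5,0],"spin":30.9}]'
python3 to.py 0.5643 -0.1024 0.076 -114.5
python3 -m inch '[{"fingers":4,"delta_pos":[0,0,1],"spin":0},{"fingers":4,"delta_pos":[0,0,3],"spin":0},{"fingers":4,"delta_pos":[0,0,5],"spin":0},{"fingers":4,"delta_pos":[0,0,6],"spin":0},{"fingers":4,"delta_pos":[0,0,6],"spin":0},{"fingers":4,"delta_pos":[0,0,6],"spin":0}]'
python3 to.py 0.5643 -0.1024 0.076 -114.5
python3 - <<'E'
from station import *
import cv2
for n in ("side","top"):
    cv2.imwrite(f"pics/{n}2.png",capture(n)[:,:,::-1])
a=cv2.imread("pics/side2.png")[150:300,290:420];b=cv2.imread("pics/top2.png")[120:260,300:440]
cv2.imwrite("pics/c2.png",cv2.hconcat([cv2.resize(a,(390,450),interpolation=2),cv2.resize(b,(400,450),interpolation=2)]))
E
```

```text
time_s: 6.2
tcp_pos: [0.5639, -0.103, 0.1893]
ee_rot: [[-0.416, -0.91, -0.002], [-0.91, 0.416, 0.0], [0.001, 0.001, -1.0]]
wrist_force: [-0.5, -0.4, -1.7]
gripper_width: 0.562
t 6.2 tcp [ 0.5639 -0.103   0.1893] yaw -114.55 F [-0.5 -0.4 -1.7] w 0.562
delta [-0.08 -0.03 11.33] spin -0.05
time_s: 6.8
tcp_pos: [0.5651, -0.1028, 0.1304]
ee_rot: [[-0.414, -0.91, 0.001], [-0.91, 0.414, -0.0], [0.0, -0.001, -1.0]]
wrist_force: [-0.1, 0.0, -2.2]
gripper_width: 0.561
t 6.8 tcp [ 0.5651 -0.1028  0.1304] yaw -114.47 F [-0.1  0.  -2.2] w 0.561
delta [-0.    0.09  5.44] spin 0.03
```

View pics/c2.png

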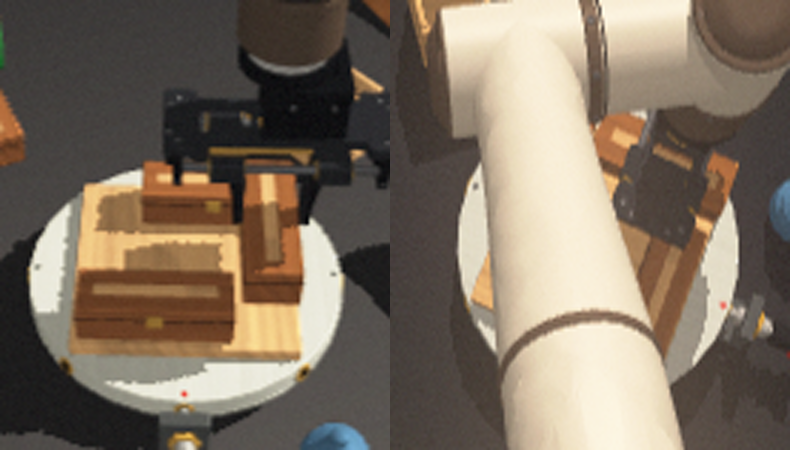

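```bash
cat > ov.py <<'E'
import sys
from h import *
def boxlines(im,n,c,z0,z1,longang,col,S,o):
    a=np.radians(longang); l=np.array([np.cos(a),np.sin(a)]); w=np.array([l[1],-l[0]])
    cs=[np.array(c)+l*i*.07+w*j*.025 for i,j in((1,1),(1,-1),(-1,-1),(-1,1))]
    for z in (z0,z1):
        p=[((proj(n,[*q,z])-o+.5)*S-.5).round().astype(int) for q in cs]
        cv2.polylines(im,[np.array(p)],True,col,1)
E
cat > chk.py <<'E'
from ov import *
def run(n,f,crop,boxes,out,S=6):
    l,t,r,b=crop
    im=cv2.resize(cv2.imread(f)[t:b,l:r],None,fx=S,fy=S,interpolation=2)
    for c,z0,z1,ang,col in boxes: boxlines(im,n,c,z0,z1,ang,col,S,np.array([l,t]))
    cv2.imwrite(out,im)
E
python3 - <<'E'
from chk import *
A=np.array([.510,-.048]);e=np.radians(-24.5);ex=np.array([np.cos(e),np.sin(e)]);ey=np.array([-ex[1],ex[0]])
run("side","pics/side2.png",(300,190,415,285),[((.5651,-.1028),.12,.16,65.5,(255,255,0)),(A-.027*ex-.072*ey,.066,.106,-24.5,(0,255,0)),(A+.027*ex+.072*ey,.066,.106,-24.5,(0,255,0))],"pics/o2.png")
E
```

```text
(no output)
```

View pics/o2.png

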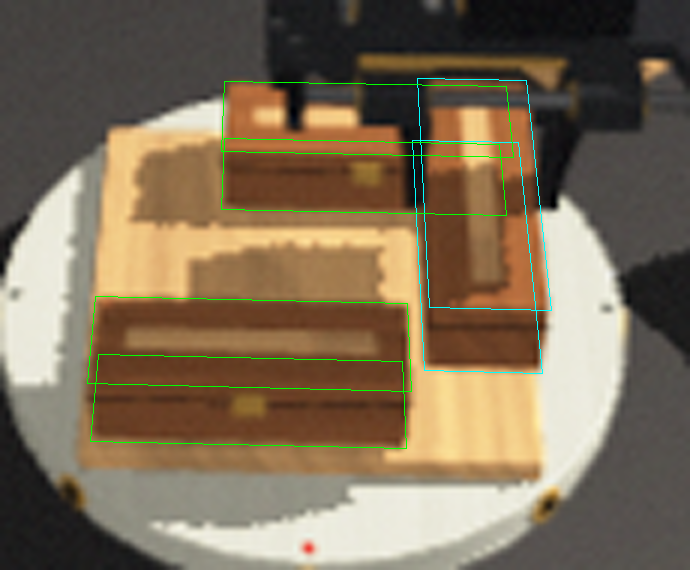

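Run:
```python
from chk import *
run("side","pics/side2.png",(362,225,398,258),[],"pics/z2.png",S=16)
print(0)
P=lambda x,y,z:proj("side",[x,y,z])
e=np.radians(-24.5);ex=np.array([np.cos(e),np.sin(e)]);ey=np.array([-ex[1],ex[0]]);c=np.array([.5651,-.1028])
for d in (0,.004):
  for z in (.12,.16):
    print(d,z,[((P(*(c+(d-.07)*ey+s*.025*ex),z)-[362,225]+.5)*16).round() for s in(-1,1)])
```

```text
0
0 0.12 [array([140., 427.]), array([454., 435.])]
0 0.16 [array([155., 261.]), array([478., 268.])]
0.004 0.12 [array([139., 408.]), array([452., 415.])]
0.004 0.16 [array([154., 242.]), array([476., 249.])]
```

View pics/z2.png

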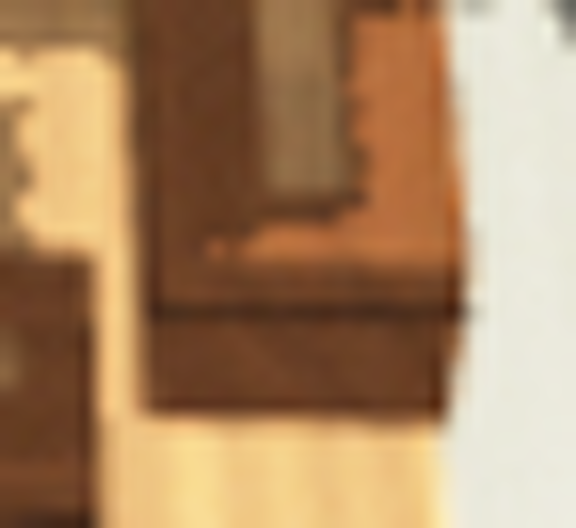

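Run:
```python
from chk import *
e=np.radians(-24.5);ex=np.array([np.cos(e),np.sin(e)]);ey=np.array([-ex[1],ex[0]]);A=np.array([.510,-.048])
run("side","pics/side2.png",(312,236,372,268),[],"pics/z3.png",S=12)
P=lambda p,z:proj("side",[*p,z])
c=A-.027*ex-.072*ey
for z in (.066,.106):
    print(z,[((P(c-.025*ey+s*.07*ex,z)-[312,236]+.5)*12).round() for s in(-1,1)])
```

```text
0.066 [array([ 38., 330.]), array([668., 346.])]
0.106 [array([ 30., 215.]), array([678., 230.])]
```

View pics/z3.png

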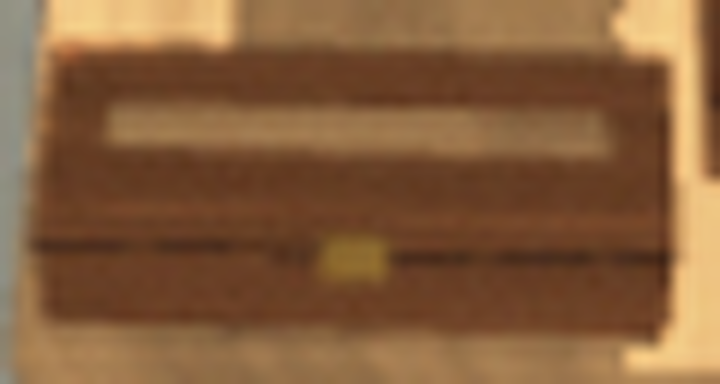

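```bash
python3 -m inch '[{"fingers":4,"delta_pos":[0.15,0.05,1],"spin":0},{"fingers":4,"delta_pos":[0.15,0.05,2],"spin":0},{"fingers":4,"delta_pos":[0.15,0.05,3],"spin":0},{"fingers":4,"delta_pos":[0.15,0.05,4],"spin":0},{"fingers":4,"delta_pos":[0.15,0.05,4.7],"spin":0},{"fingers":4,"delta_pos":[0.15,0.05,5.1],"spin":0},{"fingers":4,"delta_pos":[0.15,0.05,5.3],"spin":0},{"fingers":4,"delta_pos":[0.15,0.05,5.3],"spin":0},{"fingers":4,"delta_pos":[0.15,0.05,5.3],"spin":0}]'
python3 to.py 0.5643 -0.1024 0.0764 -114.5
```

```text
time_s: 7.8
tcp_pos: [0.5639, -0.1042, 0.0774]
ee_rot: [[-0.415, -0.91, 0.001], [-0.91, 0.415, -0.0], [-0.0, -0.001, -1.0]]
wrist_force: [-0.1, -0.4, -1.9]
gripper_width: 0.556
t 7.8 tcp [ 0.5639 -0.1042  0.0774] yaw -114.53 F [-0.1 -0.4 -1.9] w 0.556
delta [-0.18  0.03  0.1 ] spin -0.03
```

```bash
python3 -m inch '[{"fingers":4,"delta_pos":[0,0,0.1],"spin":0},{"fingers":4,"delta_pos":[0,0,0.1],"spin":0},{"fingers":6.5,"delta_pos":[0,0,0.1],"spin":0},{"fingers":6.5,"delta_pos":[0,0,0.1],"spin":0},{"fingers":6.5,"delta_pos":[0,0,0.1],"spin":0},{"fingers":6.5,"delta_pos":[0,0,0.1],"spin":0},{"fingers":6.5,"delta_pos":[0,0,-1],"spin":0},{"fingers":6.5,"delta_pos":[0,0,-3],"spin":0},{"fingers":6.5,"delta_pos":[0,0,-6],"spin":0},{"fingers":6.5,"delta_pos":[0,0,-9],"spin":0},{"fingers":6.5,"delta_pos":[0,0,-11],"spin":0},{"fingers":6.5,"delta_pos":[0,0,-12],"spin":0},{"fingers":6.5,"delta_pos":[0,0,-12],"spin":0}]'
python3 to.py 0.4075 0.2846 0.11 -90.3
python3 - <<'E'
from station import *
import cv2
cv2.imwrite("pics/side3.png",capture("side")[:,:,::-1])
from chk import *
A=np.array([.510,-.048]);e=np.radians(-24.5);ex=np.array([np.cos(e),np.sin(e)]);ey=np.array([-ex[1],ex[0]])
run("side","pics/side3.png",(300,190,415,285),[],"pics/o3.png")
E
```

```text
time_s: 9.1
tcp_pos: [0.5643, -0.1042, 0.199]
ee_rot: [[-0.415, -0.91, 0.004], [-0.91, 0.415, 0.0], [-0.002, -0.003, -1.0]]
wrist_force: [0.2, 0.3, 1.4]
gripper_width: 0.747
t 9.1 tcp [ 0.5643 -0.1042  0.199 ] yaw -114.52 F [0.2 0.3 1.4] w 0.747
delta [-28.85  30.43   8.84] spin -24.22
```

View pics/o3.png

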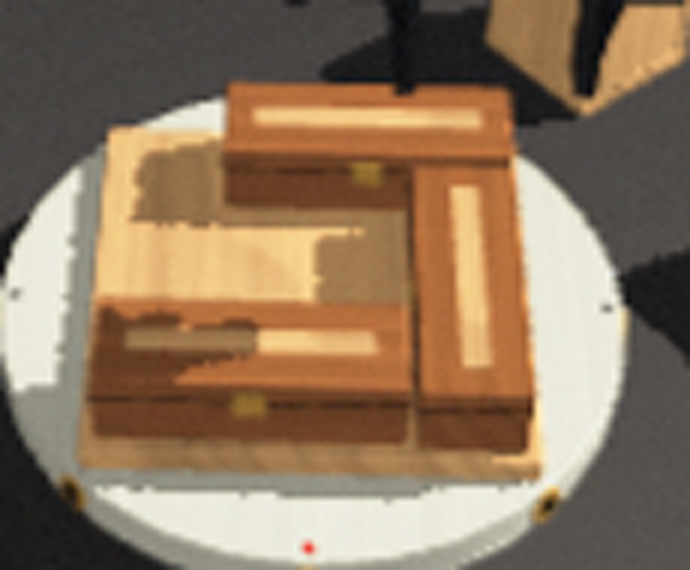

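```bash
python3 -m inch '[{"fingers":8.7,"delta_pos":[-1,1,0],"spin":-1},{"fingers":8.7,"delta_pos":[-3,3,0],"spin":-3},{"fingers":8.7,"delta_pos":[-5.5,5.8,0],"spin":-5},{"fingers":8.7,"delta_pos":[-8,8.4,0],"spin":-7},{"fingers":8.7,"delta_pos":[-11,11.6,0],"spin":-9},{"fingers":8.7,"delta_pos":[-14,14.8,0],"spin":-12},{"fingers":8.7,"delta_pos":[-17,18,0],"spin":-15},{"fingers":8.7,"delta_pos":[-20,21.1,0],"spin":-17},{"fingers":8.7,"delta_pos":[-23,24.3,0],"spin":-19},{"fingers":8.7,"delta_pos":[-26,27.4,2],"spin":-22},{"fingers":8.7,"delta_pos":[-28,29.5,4],"spin":-23.5},{"fingers":8.7,"delta_pos":[-28.9,30.4,7],"spin":-24.2},{"fingers":8.7,"delta_pos":[-28.9,30.4,8.8],"spin":-24.2},{"fingers":8.7,"delta_pos":[-28.9,30.4,8.8],"spin":-24.2},{"fingers":8.7,"delta_pos":[-28.9,30.4,8.8],"spin":-24.2}]'
python3 to.py 0.4075 0.2846 0.0104 -90.3
python3 - <<'E'
from station import *
import cv2
for n in ("side","top"):
    cv2.imwrite(f"pics/{n}4.png",capture(n)[:,:,::-1])
a=cv2.imread("pics/side4.png")[120:280,230:410];b=cv2.imread("pics/top4.png")[140:250,220:430]
cv2.imwrite("pics/c4.png",cv2.hconcat([cv2.resize(a,(330,293)),cv2.resize(b,(470,293))]))
E
```

```text
time_s: 10.65
tcp_pos: [0.4065, 0.2846, 0.1086]
ee_rot: [[-0.005, -1.0, -0.001], [-1.0, 0.005, -0.002], [0.002, 0.001, -1.0]]
wrist_force: [0.5, 0.4, 1.5]
gripper_width: 1.002
t 10.65 tcp [0.4065 0.2846 0.1086] yaw -90.28 F [0.5 0.4 1.5] w 1.002
delta [-0.01 -0.11  9.82] spin 0.02
```

View pics/c4.png

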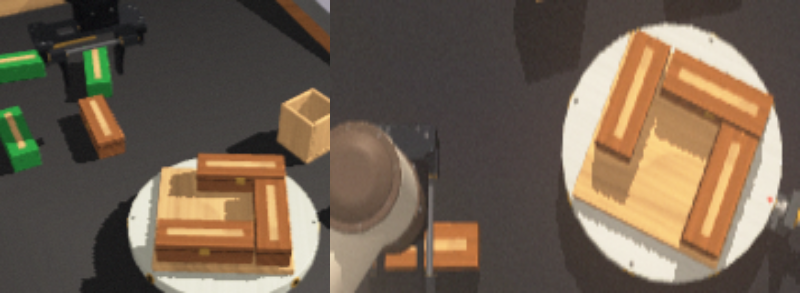

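The top view shows the three boxes clearly. I'll measure the placed one, then grip the near box.

```bash
cat > pal.py <<'E'
from h import *
def pale(n,im,c,z,rad=20):
    u,v=c
    w=im[v-rad:v+rad,u-rad:u+rad].astype(float)
    m=((w[...,1]>(165 if n=="top" else 140))&(w[...,0]>w[...,2]+25)).astype(np.uint8)
    k,lab,st,ce=cv2.connectedComponentsWithStats(m)
    i=1+np.argmin([np.hypot(*(ce[j]-rad))+ (100 if st[j,4]<10 else 0) for j in range(1,k)])
    ys,xs=np.nonzero(lab==i); P=np.array([ray(n,(x+u-rad,y+v-rad),z) for x,y in zip(xs,ys)])
    mu=P.mean(0); e=np.linalg.svd(P-mu)[2][0]
    return mu,np.degrees(np.arctan2(e[1],e[0]))%180,st[i,4],np.ptp((P-mu)@e)
def report(n,f,pts):
    im=cv2.imread(f)[:,:,::-1]; R={k:pale(n,im,c,.106) for k,c in pts.items()}
    for k,r in R.items(): print(n,k,r[0].round(4),round(r[1],1),r[2],round(r[3],3))
    a,b=R["a"][0],R["b"][0]; A=(a+b)/2; d=b-a
    th=np.arctan2(d[1],d[0])-np.arctan2(144,54); print("axis",A.round(4),"th",np.degrees(th).round(2))
    M=np.array([[np.cos(th),np.sin(th)],[-np.sin(th),np.cos(th)]])
    for k in R:
        if k not in "ab": print(k,"in table mm",(M@(R[k][0]-A)*1000).round(1))
E
python3 -c "
from pal import *
report('top','pics/top4.png',{'a':(395,210),'b':(355,174),'3':(407,174)})
report('side','pics/side3.png',{'a':(341,246),'b':(361,210),'3':(378,236)})"
python3 -m inch '[{"fingers":8.7,"delta_pos":[0,-0.1,2],"spin":0},{"fingers":8.7,"delta_pos":[0,-0.1,4.5],"spin":0},{"fingers":8.7,"delta_pos":[0,-0.1,7],"spin":0},{"fingers":8.7,"delta_pos":[0,-0.1,9],"spin":0},{"fingers":8.7,"delta_pos":[0,-0.1,9.8],"spin":0},{"fingers":8.7,"delta_pos":[0,-0.1,9.8],"spin":0},{"fingers":4,"delta_pos":[0,-0.1,9.8],"spin":0},{"fingers":4,"delta_pos":[0,-0.1,9.8],"spin":0},{"fingers":4,"delta_pos":[0,-0.1,9.8],"spin":0},{"fingers":4,"delta_pos":[0,-0.1,9.8],"spin":0},{"fingers":4,"delta_pos":[0,-0.1,9.8],"spin":0},{"fingers":4,"delta_pos":[0,-0.1,9.8],"spin":0}]'
python3 -m inch '[{"fingers":4,"delta_pos":[0,0,-1],"spin":0},{"fingers":4,"delta_pos":[0,0,-3],"spin":0},{"fingers":4,"delta_pos":[0,0,-6],"spin":0},{"fingers":4,"delta_pos":[0,0,-10],"spin":0},{"fingers":4,"delta_pos":[0,0,-14],"spin":0},{"fingers":4,"delta_pos":[0,0,-17],"spin":0},{"fingers":4,"delta_pos":[0,0,-18],"spin":0},{"fingers":4,"delta_pos":[0,0,-18],"spin":0}]'
python3 to.py 0.4557 0.0064 0.19 -114.5
```

```text
top a [ 0.4522 -0.1026] 155.4 156 0.109
top b [0.5609 0.006 ] 155.4 145 0.108
top 3 [ 0.5787 -0.1278] 65.5 40 0.086
axis [ 0.5066 -0.0483] th -24.5
3 in table mm [ 98.6 -42.5]
side a [ 0.481  -0.1126] 157.4 72 0.045
side b [0.5673 0.0061] 156.2 118 0.111
side 3 [ 0.5637 -0.1049] 65.7 156 0.106
axis [ 0.5241 -0.0532] th -15.45
3 in table mm [ 51.9 -39.3]
time_s: 11.95
tcp_pos: [0.4081, 0.2851, 0.0113]
ee_rot: [[-0.006, -1.0, 0.0], [-1.0, 0.006, 0.0], [-0.0, -0.0, -1.0]]
wrist_force: [1.0, 0.1, 1.5]
gripper_width: 0.554
time_s: 12.75
tcp_pos: [0.4079, 0.2852, 0.192]
ee_rot: [[-0.006, -1.0, 0.001], [-1.0, 0.006, 0.002], [-0.002, -0.001, -1.0]]
wrist_force: [-0.5, 0.3, -2.2]
gripper_width: 0.555
t 12.75 tcp [0.4079 0.2852 0.192 ] yaw -90.35 F [-0.5  0.3 -2.2] w 0.555
delta [27.85 -4.94  0.14] spin 24.15
```

```bash
python3 -c "
from pal import *
report('top','pics/top4.png',{'a':(395,210),'b':(355,174),'3':(392,174)})"
python3 -m inch '[{"fingers":4,"delta_pos":[1,-0.2,0],"spin":1},{"fingers":4,"delta_pos":[3,-0.5,0],"spin":3},{"fingers":4,"delta_pos":[6,-1,0],"spin":6},{"fingers":4,"delta_pos":[9.5,-1.7,0],"spin":9},{"fingers":4,"delta_pos":[13,-2.3,0],"spin":12},{"fingers":4,"delta_pos":[17,-3,0],"spin":15},{"fingers":4,"delta_pos":[21,-3.7,0],"spin":18},{"fingers":4,"delta_pos":[24.5,-4.3,0],"spin":21},{"fingers":4,"delta_pos":[27,-4.8,0],"spin":23.5},{"fingers":4,"delta_pos":[27.9,-4.9,0],"spin":24.1},{"fingers":4,"delta_pos":[27.9,-4.9,2],"spin":24.1},{"fingers":4,"delta_pos":[27.9,-4.9,4],"spin":24.1},{"fingers":4,"delta_pos":[27.9,-4.9,5.8],"spin":24.1},{"fingers":4,"delta_pos":[27.9,-4.9,5.8],"spin":24.1},{"fingers":4,"delta_pos":[27.9,-4.9,5.8],"spin":24.1}]'
python3 to.py 0.4557 0.0064 0.0771 -114.5
python3 - <<'E'
from station import *
import cv2
cv2.imwrite("pics/side5.png",capture("side")[:,:,::-1])
cv2.imwrite("pics/top5.png",capture("top")[:,:,::-1])
from chk import *
A=np.array([.510,-.048]);e=np.radians(-24.5);ex=np.array([np.cos(e),np.sin(e)]);ey=np.array([-ex[1],ex[0]])
c=sense()["tcp_pos"]
run("side","pics/side5.png",(300,180,415,280),[(c[:2],c[2]-.0111,c[2]+.0289,65.5,(255,255,0))],"pics/o5.png")
E
```

```text
top a [ 0.4522 -0.1026] 155.4 156 0.109
top b [0.5609 0.006 ] 155.4 145 0.108
top 3 [ 0.5608 -0.1041] 65.5 144 0.108
axis [ 0.5066 -0.0483] th -24.5
3 in table mm [ 72.5 -28.3]
time_s: 14.25
tcp_pos: [0.4548, 0.0055, 0.1324]
ee_rot: [[-0.413, -0.911, -0.002], [-0.911, 0.413, -0.001], [0.002, 0.001, -1.0]]
wrist_force: [0.1, 0.8, -1.5]
gripper_width: 0.555
t 14.25 tcp [0.4548 0.0055 0.1324] yaw -114.39 F [ 0.1  0.8 -1.5] w 0.555
delta [-0.13 -0.05  5.53] spin 0.11
```

View pics/o5.png

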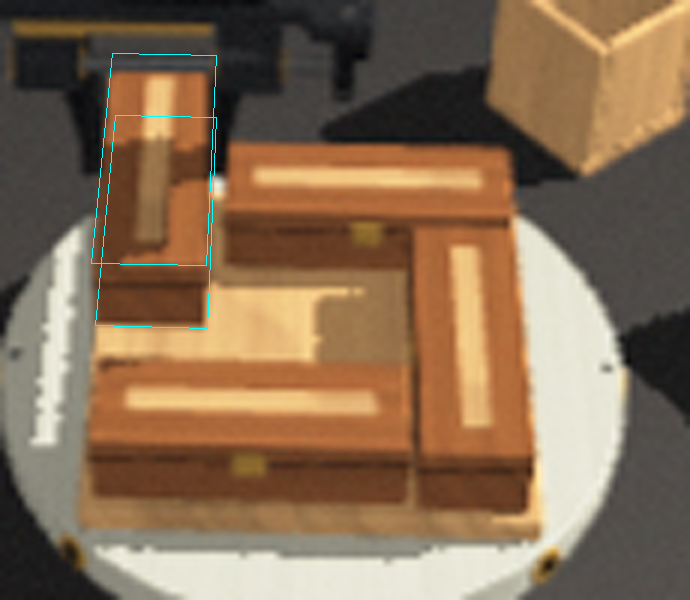

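View pics/top5.png

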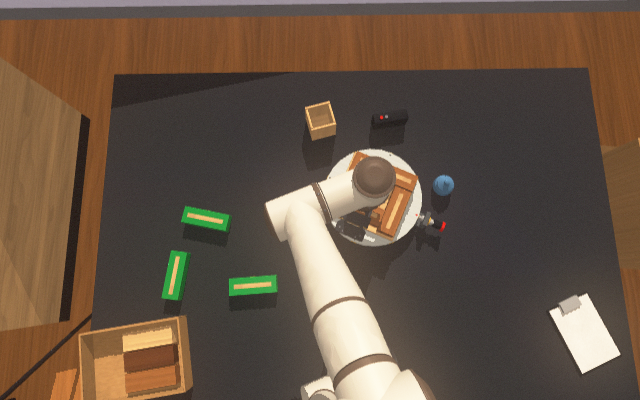

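```bash
python3 -m inch '[{"fingers":4,"delta_pos":[-0.13,-0.05,1],"spin":0.1},{"fingers":4,"delta_pos":[-0.13,-0.05,2],"spin":0.1},{"fingers":4,"delta_pos":[-0.13,-0.05,3],"spin":0.1},{"fingers":4,"delta_pos":[-0.13,-0.05,4],"spin":0.1},{"fingers":4,"delta_pos":[-0.13,-0.05,4.5],"spin":0.1},{"fingers":4,"delta_pos":[-0.13,-0.05,4.5],"spin":0.1}]'
python3 to.py 0.4557 0.0064 0.0771 -114.5
```

```text
time_s: 14.95
tcp_pos: [0.4556, 0.0063, 0.087]
ee_rot: [[-0.415, -0.91, -0.002], [-0.91, 0.415, -0.001], [0.002, 0.002, -1.0]]
wrist_force: [1.2, -0.7, -1.7]
gripper_width: 0.551
t 14.95 tcp [0.4556 0.0063 0.087 ] yaw -114.54 F [ 1.2 -0.7 -1.7] w 0.551
delta [-0.02 -0.01  0.99] spin -0.04
```

```bash
python3 -m inch '[{"fingers":4,"delta_pos":[0,0,0.4],"spin":0},{"fingers":4,"delta_pos":[0,0,0.7],"spin":0},{"fingers":4,"delta_pos":[0,0,0.95],"spin":0},{"fingers":4,"delta_pos":[0,0,0.95],"spin":0},{"fingers":6.5,"delta_pos":[0,0,0.95],"spin":0},{"fingers":6.5,"delta_pos":[0,0,0.95],"spin":0},{"fingers":6.5,"delta_pos":[0,0,0.95],"spin":0},{"fingers":6.5,"delta_pos":[0,0,0.95],"spin":0},{"fingers":6.5,"delta_pos":[0,0,0],"spin":0},{"fingers":6.5,"delta_pos":[0,0,-2],"spin":0},{"fingers":6.5,"delta_pos":[0,0,-5],"spin":0},{"fingers":6.5,"delta_pos":[0,0,-8],"spin":0},{"fingers":6.5,"delta_pos":[0,0,-10],"spin":0},{"fingers":6.5,"delta_pos":[0,0,-11],"spin":0},{"fingers":6.5,"delta_pos":[0,0,-11],"spin":0}]'
python3 - <<'E'
from station import *
import cv2
cv2.imwrite("pics/side6.png",capture("side")[:,:,::-1])
from chk import *
e=np.radians(-24.5);ex=np.array([np.cos(e),np.sin(e)]);ey=np.array([-ex[1],ex[0]]);A=np.array([.510,-.048])
run("side","pics/side6.png",(300,190,415,285),[],"pics/o6.png")
print("neck",A-.211*ey)
E
python3 to.py 0.4225 -0.24 0.15 -114.5
```

```text
time_s: 16.45
tcp_pos: [0.457, 0.0068, 0.1996]
ee_rot: [[-0.415, -0.91, 0.003], [-0.91, 0.415, 0.001], [-0.002, -0.003, -1.0]]
wrist_force: [0.2, 0.4, 0.1]
gripper_width: 0.746
neck [ 0.42249973 -0.24000183]
t 16.5 tcp [0.4561 0.0067 0.1982] yaw -114.54 F [-0.6 -0.5 -1.1] w 0.747
delta [23.84 -7.18  4.8 ] spin -0.04
```

View pics/o6.png

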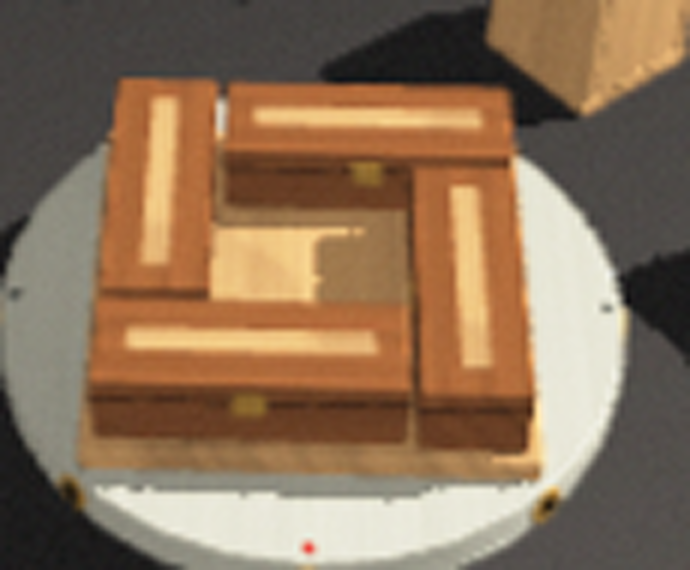

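```bash
python3 -c "
from pal import *
report('side','pics/side6.png',{'a':(341,246),'b':(361,210),'3':(378,236),'4':(326,220)})"
python3 -m inch '[{"fingers":5,"delta_pos":[1,-0.3,0],"spin":0},{"fingers":5,"delta_pos":[3,-0.9,0],"spin":0},{"fingers":5,"delta_pos":[6,-1.8,0],"spin":0},{"fingers":5,"delta_pos":[9.5,-2.9,0],"spin":0},{"fingers":5,"delta_pos":[13,-3.9,0],"spin":0},{"fingers":5,"delta_pos":[16.5,-5,0],"spin":0},{"fingers":5,"delta_pos":[20,-6,0],"spin":0},{"fingers":5,"delta_pos":[22.5,-6.8,0],"spin":0},{"fingers":5,"delta_pos":[23.8,-7.2,1],"spin":0},{"fingers":5,"delta_pos":[23.8,-7.2,4],"spin":0},{"fingers":5,"delta_pos":[23.8,-7.2,7],"spin":0},{"fingers":5,"delta_pos":[23.8,-7.2,9],"spin":0},{"fingers":5,"delta_pos":[23.8,-7.2,9],"spin":0},{"fingers":5,"delta_pos":[23.8,-7.2,9],"spin":0}]'
python3 to.py 0.4225 -0.24 0.021 -114.5
python3 - <<'E'
from station import *
from chk import *
for n in ("side","top"):
    cv2.imwrite(f"pics/{n}7.png",capture(n)[:,:,::-1])
run("side","pics/side7.png",(300,250,420,340),[],"pics/o7.png",S=6)
E
python3 -c "
from pal import *
report('top','pics/top7.png',{'a':(395,210),'b':(355,174),'3':(392,174),'4':(353,211)})"
```

```text
side a [ 0.4559 -0.1013] 155.6 154 0.103
side b [0.5668 0.0064] 156.2 117 0.109
side 3 [ 0.5639 -0.1045] 65.8 153 0.106
side 4 [0.4568 0.0072] 65.2 131 0.108
axis [ 0.5114 -0.0475] th -25.31
3 in table mm [ 71.9 -29.1]
4 in table mm [-72.7  26. ]
time_s: 17.9
tcp_pos: [0.4226, -0.2398, 0.1075]
ee_rot: [[-0.415, -0.91, -0.002], [-0.91, 0.415, 0.0], [0.001, 0.002, -1.0]]
wrist_force: [0.4, -0.2, 1.0]
gripper_width: 0.573
t 17.9 tcp [ 0.4226 -0.2398  0.1075] yaw -114.5 F [ 0.4 -0.2  1. ] w 0.573
delta [ 0.02 -0.01  8.65] spin 0.0
top a [ 0.428  -0.0906] 159.4 62 0.057
top b [0.5607 0.0062] 155.2 119 0.106
top 3 [ 0.5651 -0.1177] 29.7 848 0.158
top 4 [0.4555 0.0108] 65.5 119 0.105
axis [ 0.4943 -0.0422] th -33.35
3 in table mm [100.6 -24.2]
4 in table mm [-61.5  22.9]
```

View pics/o7.png

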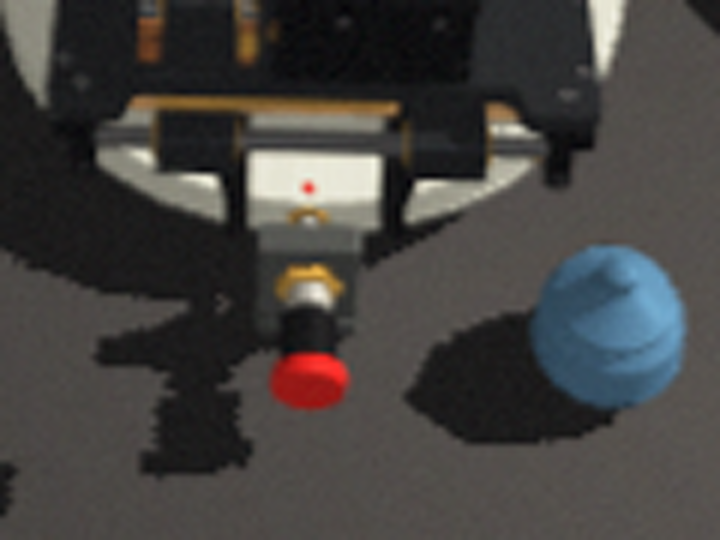

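View pics/top7.png

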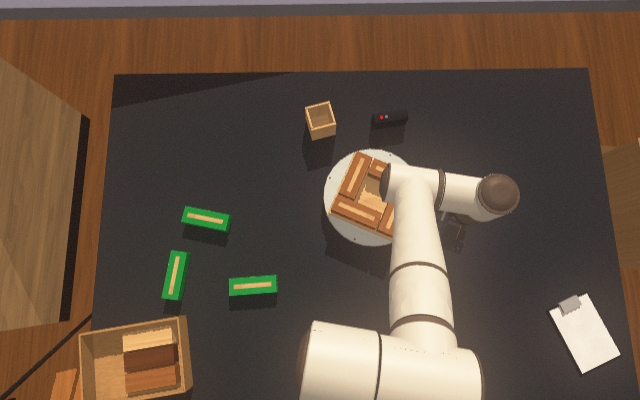

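Run:
```python
from h import *
A=np.array([.510,-.048]);e=np.radians(-24.5);ex=np.array([np.cos(e),np.sin(e)]);ey=np.array([-ex[1],ex[0]])
f=lambda p,z:((proj("side",[*p,z])-[300,250]+.5)*6).round()
for r in (.180,.199,.211,.223,.232): print(r,f(A-r*ey,.04),f(A-r*ey,.052), f(A-r*ey,.0555))
t=np.array([.4226,-.2398])
for s in(-1,1): print("finger inner tip",f(t+s*.025*ex,.1075))
```

```text
0.18 [308. 282.] [308. 266.] [309. 261.]
0.199 [308. 322.] [308. 306.] [309. 301.]
0.211 [308. 348.] [308. 332.] [309. 327.]
0.223 [308. 374.] [309. 358.] [309. 353.]
0.232 [308. 394.] [309. 378.] [309. 373.]
finger inner tip [248. 252.]
finger inner tip [376. 255.]
```

```bash
python3 -m inch '[{"fingers":5,"delta_pos":[-0.2,0,1.5],"spin":0},{"fingers":5,"delta_pos":[-0.2,0,3],"spin":0},{"fingers":5,"delta_pos":[-0.2,0,4.5],"spin":0},{"fingers":5,"delta_pos":[-0.2,0,6],"spin":0},{"fingers":5,"delta_pos":[-0.2,0,7.3],"spin":0},{"fingers":5,"delta_pos":[-0.2,0,8.3],"spin":0},{"fingers":5,"delta_pos":[-0.2,0,8.6],"spin":0},{"fingers":5,"delta_pos":[-0.2,0,8.6],"spin":0}]'
python3 to.py 0.4225 -0.24 0.021 -114.5
python3 - <<'E'
from station import *
from chk import *
cv2.imwrite(f"pics/side8.png",capture("side")[:,:,::-1])
run("side","pics/side8.png",(300,250,420,340),[],"pics/o8.png",S=6)
E
```

```text
time_s: 18.8
tcp_pos: [0.4241, -0.2381, 0.0223]
ee_rot: [[-0.415, -0.91, 0.0], [-0.91, 0.415, -0.0], [0.0, -0.0, -1.0]]
wrist_force: [0.2, -0.0, 0.1]
gripper_width: 0.571
t 18.8 tcp [ 0.4241 -0.2381  0.0223] yaw -114.52 F [ 0.2 -0.   0.1] w 0.571
delta [0.24 0.06 0.13] spin -0.02
```

View pics/o8.png

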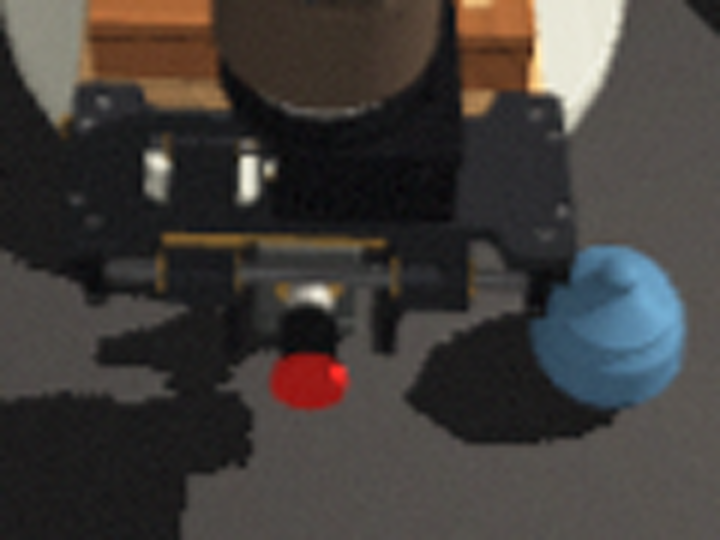

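```bash
python3 -m inch '[{"fingers":1.5,"delta_pos":[0,0,0],"spin":0},{"fingers":1.5,"delta_pos":[0,0,0],"spin":0},{"fingers":1.5,"delta_pos":[0,0,0],"spin":0},{"fingers":1.5,"delta_pos":[0,0,0],"spin":0},{"fingers":1.5,"delta_pos":[0,0,0],"spin":0},{"fingers":1.5,"delta_pos":[0,0,0],"spin":0}]'
python3 to.py 0.4225 -0.24 0.021 -114.5
```

```text
time_s: 19.45
tcp_pos: [0.4238, -0.238, 0.0221]
ee_rot: [[-0.415, -0.91, 0.0], [-0.91, 0.415, -0.0], [-0.0, -0.0, -1.0]]
wrist_force: [0.1, -0.5, 0.2]
gripper_width: 0.189
t 19.45 tcp [ 0.4238 -0.238   0.0221] yaw -114.53 F [ 0.1 -0.5  0.2] w 0.189
delta [0.24 0.04 0.11] spin -0.03
```

```bash
python3 -m inch '[{"fingers":1.5,"delta_pos":[0,0,0],"spin":0},{"fingers":1.5,"delta_pos":[0,0,0],"spin":0}]'
python3 - <<'E'
from station import *
from chk import *
cv2.imwrite(f"pics/side9.png",capture("side")[:,:,::-1])
cv2.imwrite(f"pics/top9.png",capture("top")[:,:,::-1])
run("side","pics/side9.png",(325,270,385,325),[],"pics/o9.png",S=10)
E
```

```text
time_s: 19.65
tcp_pos: [0.4235, -0.2379, 0.0219]
ee_rot: [[-0.415, -0.91, -0.001], [-0.91, 0.415, 0.0], [0.0, 0.001, -1.0]]
wrist_force: [-0.4, 0.8, 0.0]
gripper_width: 0.175
```

View pics/o9.png

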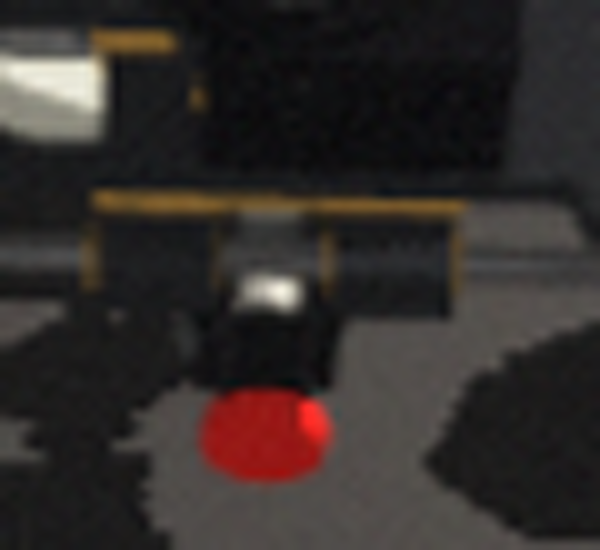

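```bash
python3 -m inch '[{"fingers":0,"delta_pos":[0,0,0],"spin":0},{"fingers":0,"delta_pos":[0,0,0],"spin":0},{"fingers":0,"delta_pos":[0,0,0],"spin":0},{"fingers":0,"delta_pos":[0,0,0],"spin":0}]'
python3 - <<'E'
from station import *
from chk import *
cv2.imwrite(f"pics/side10.png",capture("side")[:,:,::-1])
run("side","pics/side10.png",(325,270,385,325),[],"pics/o10.png",S=10)
print(sense()['gripper_width'])
for t in ("pull_knob","knob_neck"): print([(d['conf'],np.array(d['location'])*[640,400]) for d in spot_point("side",t)])
E
```

```text
time_s: 20.15
tcp_pos: [0.4259, -0.239, 0.0246]
ee_rot: [[-0.414, -0.91, 0.004], [-0.91, 0.414, -0.002], [0.0, -0.005, -1.0]]
wrist_force: [-1.5, -0.3, 13.1]
gripper_width: 0.012
0.005288353185990409
[(0.56, array([349.696, 301.4  ]))]
[]
```

View pics/o10.png

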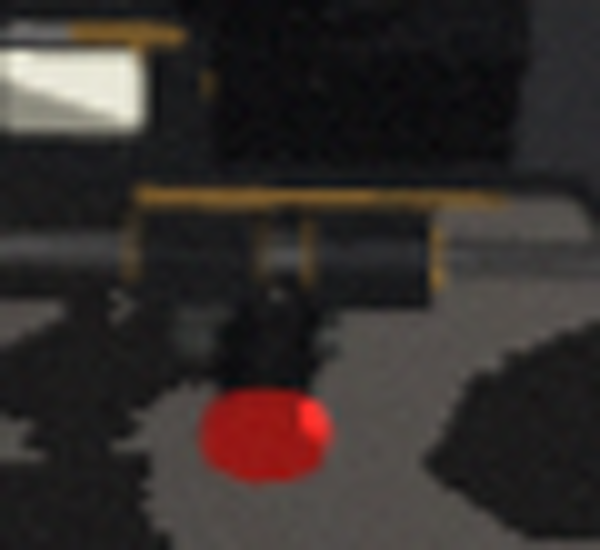

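Run:
```python
from chk import *
o=np.array([325,270])
f=lambda p:((proj("side",p)-o+.5)*10).round()
t=np.array([.4259,-.239])
for z in (.0246,.0436,.06,.0946): print(z,f([*t,z]))
A=np.array([.510,-.048]);e=np.radians(-24.5);ex=np.array([np.cos(e),np.sin(e)]);ey=np.array([-ex[1],ex[0]])
for r in (.199,.223,.232): print(r,f([*(A-r*ey),.04]))
run("top","pics/top9.png",(400,190,470,240),[],"pics/p9.png",S=10)
run("side","pics/side7.png",(325,270,385,325),[],"pics/o7b.png",S=10)
```

```text
0.0246 [272. 405.]
0.0436 [274. 364.]
0.06 [276. 327.]
0.0946 [280. 246.]
0.199 [263. 337.]
0.223 [263. 423.]
0.232 [263. 457.]
```

View pics/p9.png

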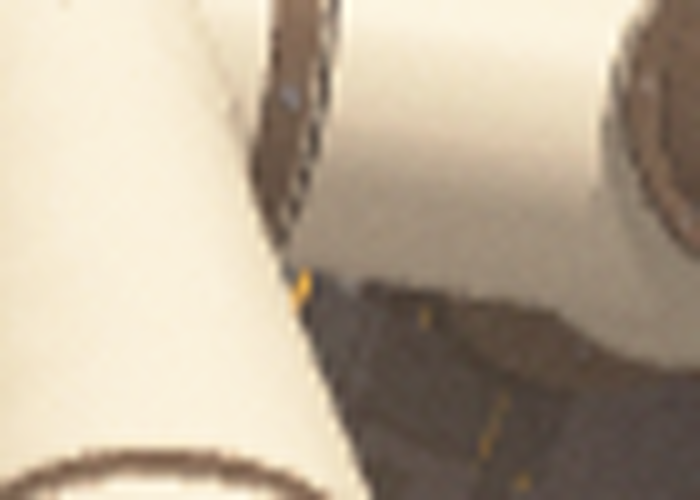

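View pics/o7b.png

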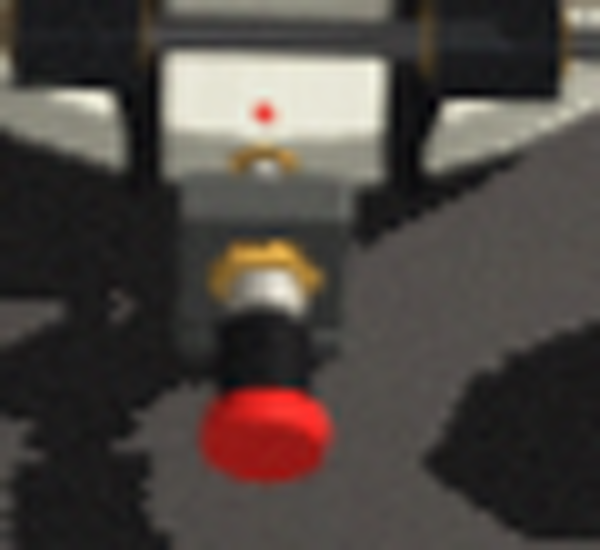

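Run:
```python
from chk import *
e=np.radians(-24.5);ex=np.array([np.cos(e),np.sin(e)]);ey=np.array([-ex[1],ex[0]])
run("side","pics/side7.png",(325,235,385,295),[],"pics/q7.png",S=10)
t=np.array([.4226,-.2398]); o=np.array([325,235])
for dz in (0,.019,.038,.07):
  for s in (.025,.04):
    for w in (-.0095,.0095):
      print(dz,s,w,((proj("side",[*(t+s*ex+w*ey),.1075+dz])-o+.5)*10).round())
```

```text
0 0.025 -0.0095 [377. 610.]
0 0.025 0.0095 [375. 541.]
0 0.04 -0.0095 [442. 612.]
0 0.04 0.0095 [439. 542.]
0.019 0.025 -0.0095 [381. 563.]
0.019 0.025 0.0095 [379. 494.]
0.019 0.04 -0.0095 [446. 565.]
0.019 0.04 0.0095 [443. 495.]
0.038 0.025 -0.0095 [384. 515.]
0.038 0.025 0.0095 [382. 445.]
0.038 0.04 -0.0095 [451. 517.]
0.038 0.04 0.0095 [448. 447.]
0.07 0.025 -0.0095 [391. 430.]
0.07 0.025 0.0095 [389. 360.]
0.07 0.04 -0.0095 [459. 432.]
0.07 0.04 0.0095 [456. 362.]
```

View pics/q7.png

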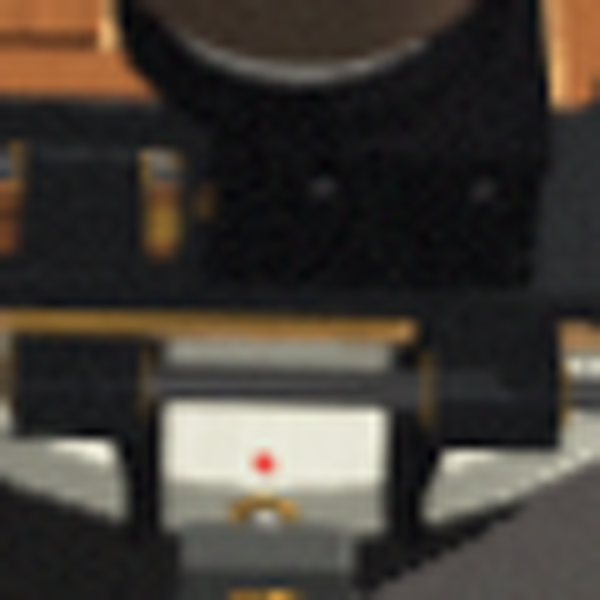

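Run:
```python
from chk import *
e=np.radians(-24.5);ex=np.array([np.cos(e),np.sin(e)]);ey=np.array([-ex[1],ex[0]])
im=cv2.imread("pics/side8.png"); im=np.clip(im.astype(float)*2.2,0,255).astype(np.uint8); cv2.imwrite("pics/side8b.png",im)
run("side","pics/side8b.png",(325,270,385,325),[],"pics/q8.png",S=10)
im=cv2.imread("pics/side10.png"); im=np.clip(im.astype(float)*2.2,0,255).astype(np.uint8); cv2.imwrite("pics/side10b.png",im)
run("side","pics/side10b.png",(325,270,385,325),[],"pics/q10.png",S=10)
t=np.array([.4241,-.2381]); o=np.array([325,270])
for dz in (0,.019,.038,.07):
  for s in (.025,.04):
    for w in (-.0095,.0095):
      print(dz,s,w,((proj("side",[*(t+s*ex+w*ey),.0223+dz])-o+.5)*10).round())
```

```text
0 0.025 -0.0095 [365. 447.]
0 0.025 0.0095 [363. 379.]
0 0.04 -0.0095 [425. 449.]
0 0.04 0.0095 [422. 381.]
0.019 0.025 -0.0095 [368. 406.]
0.019 0.025 0.0095 [366. 337.]
0.019 0.04 -0.0095 [429. 407.]
0.019 0.04 0.0095 [426. 339.]
0.038 0.025 -0.0095 [371. 363.]
0.038 0.025 0.0095 [369. 295.]
0.038 0.04 -0.0095 [433. 365.]
0.038 0.04 0.0095 [430. 296.]
0.07 0.025 -0.0095 [377. 289.]
0.07 0.025 0.0095 [375. 220.]
0.07 0.04 -0.0095 [440. 291.]
0.07 0.04 0.0095 [438. 221.]
```

View pics/q8.png

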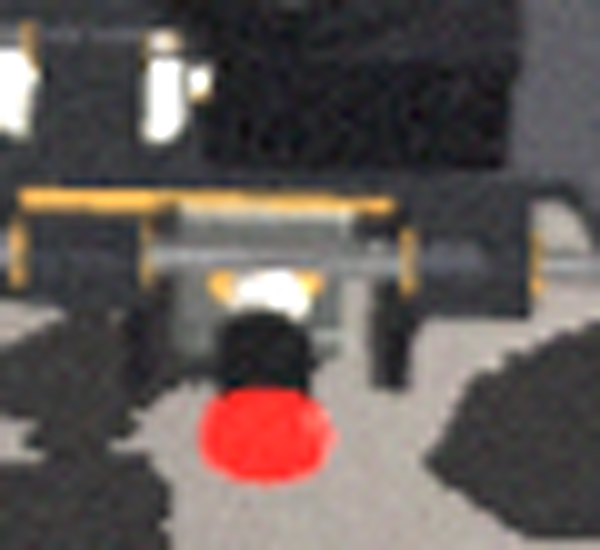

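View pics/q10.png

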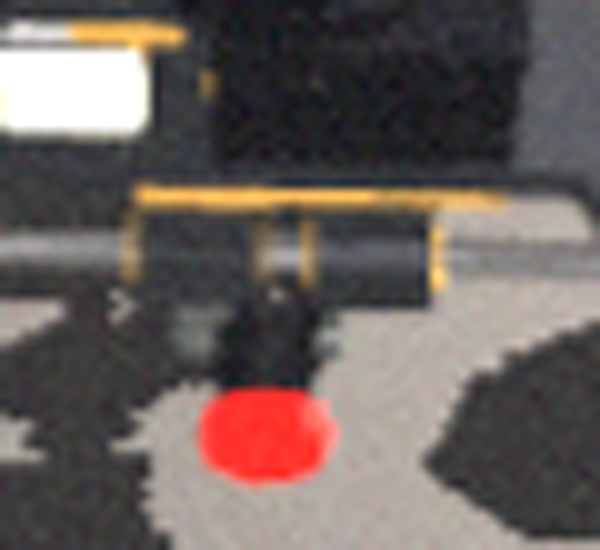

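Run:
```python
from chk import *
a=np.radians(-83.6); lx=np.array([np.cos(a),np.sin(a)]); ly=np.array([lx[1],-lx[0]])
t=np.array([.5578,.2746])
for n,f,crop in (("side","pics/side1.png",(295,125,355,170)),("top","pics/top1.png",(225,150,305,200))):
    l,tt,r,b=crop; S=9
    im=cv2.imread(f)[tt:b,l:r]; im=cv2.resize(np.clip(im.astype(float)*2,0,255).astype(np.uint8),None,fx=S,fy=S,interpolation=2)
    for dz,col in ((0,(0,255,0)),(.025,(255,0,255))):
        for s in (-1,1):
            p=[((proj(n,[*(t+s*q*ly+w*lx),.1104+dz])-[l,tt]+.5)*S).round().astype(int) for q,w in((.0435,-.0095),(.0435,.0095),(.0585,.0095),(.0585,-.0095))]
            cv2.polylines(im,[np.array(p)],True,col,1)
    cv2.imwrite(f"pics/f_{n}.png",im)
```

```text
(no output)
```

View pics/f_side.png

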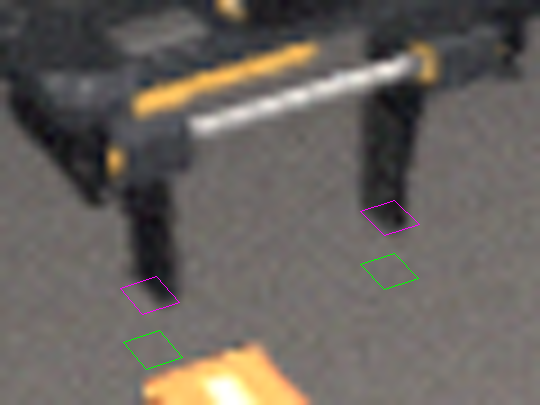

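View pics/f_top.png

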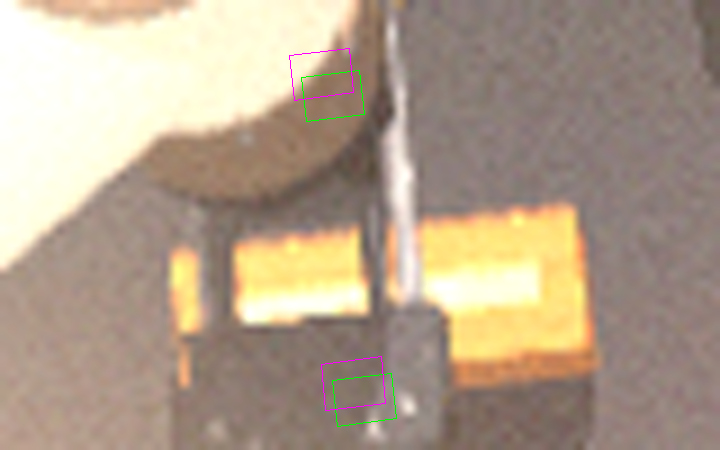

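Useful finding: the real fingertips sit about 26 mm above the reported TCP. They pinched only the top of the neck and slid off, and the knob did not move. I'll raise, open, and go down further.

```bash
python3 -m inch '[{"fingers":0,"delta_pos":[0,0,-1],"spin":0},{"fingers":5,"delta_pos":[0,0,-1.5],"spin":0},{"fingers":5,"delta_pos":[0,0,-1.5],"spin":0},{"fingers":5,"delta_pos":[0,0,-1.5],"spin":0},{"fingers":5,"delta_pos":[0,0,-1.5],"spin":0},{"fingers":5,"delta_pos":[0,0,-1.5],"spin":0},{"fingers":5,"delta_pos":[0,0,-1.5],"spin":0},{"fingers":5,"delta_pos":[0,0,-1.5],"spin":0}]'
python3 to.py 0.4235 -0.238 -0.003 -114.5
```

```text
time_s: 21.1
tcp_pos: [0.4237, -0.238, 0.0368]
ee_rot: [[-0.415, -0.91, -0.0], [-0.91, 0.415, 0.0], [0.0, 0.0, -1.0]]
wrist_force: [-0.6, -0.2, 0.6]
gripper_width: 0.532
t 21.1 tcp [ 0.4237 -0.238   0.0368] yaw -114.53 F [-0.6 -0.2  0.6] w 0.532
delta [0.01 0.01 3.98] spin -0.03
```

```bash
python3 -m inch '[{"fingers":5,"delta_pos":[0,0,1],"spin":0},{"fingers":5,"delta_pos":[0,0,1.8],"spin":0},{"fingers":5,"delta_pos":[0,0,2.5],"spin":0},{"fingers":5,"delta_pos":[0,0,3],"spin":0},{"fingers":5,"delta_pos":[0,0,3.3],"spin":0},{"fingers":5,"delta_pos":[0,0,3.3],"spin":0}]'
python3 to.py 0.4235 -0.238 -0.003 -114.5
```

```text
time_s: 21.7
tcp_pos: [0.4235, -0.2379, 0.0035]
ee_rot: [[-0.415, -0.91, -0.001], [-0.91, 0.415, 0.0], [0.0, 0.001, -1.0]]
wrist_force: [0.6, 0.1, 0.5]
gripper_width: 0.577
t 21.7 tcp [ 0.4235 -0.2379  0.0035] yaw -114.53 F [0.6 0.1 0.5] w 0.577
delta [ 0.   -0.01  0.65] spin -0.03
```

```bash
python3 -m inch '[{"fingers":5,"delta_pos":[0,0,0.3],"spin":0},{"fingers":5,"delta_pos":[0,0,0.6],"spin":0},{"fingers":5,"delta_pos":[0,0,0.6],"spin":0}]'
python3 - <<'E'
from station import *
from chk import *
im=capture("side")[:,:,::-1]; cv2.imwrite("pics/side11.png",im)
cv2.imwrite("pics/side11b.png",np.clip(im.astype(float)*2,0,255).astype(np.uint8))
run("side","pics/side11b.png",(310,255,390,325),[],"pics/q11.png",S=8)
E
```

```text
time_s: 22.0
tcp_pos: [0.4236, -0.2379, -0.0022]
ee_rot: [[-0.415, -0.91, -0.0], [-0.91, 0.415, 0.0], [0.0, 0.0, -1.0]]
wrist_force: [0.5, -0.6, -0.4]
gripper_width: 0.575
```

View pics/q11.png

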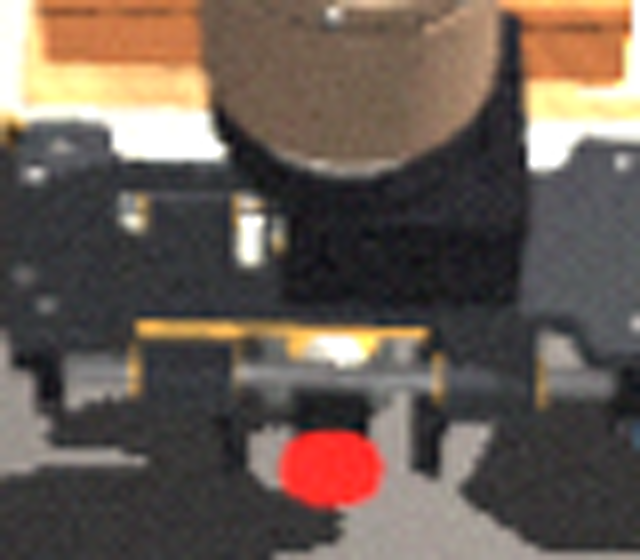

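```bash
python3 -m inch '[{"fingers":0.5,"delta_pos":[0,0,0],"spin":0},{"fingers":0.5,"delta_pos":[0,0,0],"spin":0},{"fingers":0.5,"delta_pos":[0,0,0],"spin":0},{"fingers":0.5,"delta_pos":[0,0,0],"spin":0},{"fingers":0.5,"delta_pos":[0,0,0],"spin":0},{"fingers":0.5,"delta_pos":[0,0,0],"spin":0},{"fingers":0.5,"delta_pos":[0,0,0],"spin":0}]'
```

```text
time_s: 22.75
tcp_pos: [0.4234, -0.2379, -0.0019]
ee_rot: [[-0.415, -0.91, -0.001], [-0.91, 0.415, 0.0], [0.0, 0.001, -1.0]]
wrist_force: [-1.6, 0.7, 2.1]
gripper_width: 0.267
```

The opening is 23 mm, so the neck is held. Now I'll pull outward, along tool +x.

```bash
python3 -m inch '[{"fingers":0.5,"delta_pos":[0.2,0,0],"spin":0},{"fingers":0.5,"delta_pos":[0.4,0,0],"spin":0},{"fingers":0.5,"delta_pos":[0.6,0,0],"spin":0},{"fingers":0.5,"delta_pos":[0.8,0,0],"spin":0},{"fingers":0.5,"delta_pos":[1.0,0,0],"spin":0},{"fingers":0.5,"delta_pos":[1.2,0,0],"spin":0},{"fingers":0.5,"delta_pos":[1.2,0,0],"spin":0}]'
python3 to.py 0.4234 -0.2379 -0.002 -114.5
```

```text
time_s: 23.45
tcp_pos: [0.4189, -0.2477, -0.0019]
ee_rot: [[-0.416, -0.91, 0.0], [-0.91, 0.416, 0.002], [-0.002, 0.0, -1.0]]
wrist_force: [0.5, 10.3, 3.1]
gripper_width: 0.265
t 23.45 tcp [ 0.4189 -0.2477 -0.0019] yaw -114.56 F [ 0.5 10.3  3.1] w 0.265
delta [-1.07  0.    0.01] spin -0.06
```

```bash
python3 -m inch '[{"fingers":0.5,"delta_pos":[0.15,0,0],"spin":0},{"fingers":0.5,"delta_pos":[0.3,0,0],"spin":0},{"fingers":0.5,"delta_pos":[0.4,0,0],"spin":0},{"fingers":0.5,"delta_pos":[0.4,0,0],"spin":0},{"fingers":0.5,"delta_pos":[0.4,0,0],"spin":0}]'
python3 to.py 0.4234 -0.2379 -0.002 -114.5
```

```text
time_s: 23.95
tcp_pos: [0.4174, -0.251, -0.0019]
ee_rot: [[-0.415, -0.91, 0.0], [-0.91, 0.415, 0.002], [-0.002, 0.0, -1.0]]
wrist_force: [1.2, 10.9, 3.7]
gripper_width: 0.263
t 23.95 tcp [ 0.4174 -0.251  -0.0019] yaw -114.55 F [ 1.2 10.9  3.7] w 0.263
delta [-1.44  0.    0.01] spin -0.05
```

```bash
python3 -m inch '[{"fingers":0.5,"delta_pos":[0.1,0,0],"spin":0},{"fingers":0.5,"delta_pos":[0.2,0,0],"spin":0},{"fingers":0.5,"delta_pos":[0.2,0,0],"spin":0}]'
python3 to.py 0.4234 -0.2379 -0.002 -114.5
```

```text
time_s: 24.25
tcp_pos: [0.4167, -0.2526, -0.0019]
ee_rot: [[-0.416, -0.91, 0.001], [-0.91, 0.416, 0.002], [-0.002, 0.0, -1.0]]
wrist_force: [-0.2, 11.7, 3.5]
gripper_width: 0.266
t 24.25 tcp [ 0.4167 -0.2526 -0.0019] yaw -114.56 F [-0.2 11.7  3.5] w 0.266
delta [-1.62  0.    0.01] spin -0.06
```

```bash
python3 -m inch '[{"fingers":0.5,"delta_pos":[0.1,0,0],"spin":0},{"fingers":0.5,"delta_pos":[0.2,0,0],"spin":0},{"fingers":0.5,"delta_pos":[0.2,0,0],"spin":0}]'
python3 to.py 0.4234 -0.2379 -0.002 -114.5
python3 - <<'E'
from station import *
from chk import *
im=capture("side")[:,:,::-1]; cv2.imwrite("pics/side12.png",im)
cv2.imwrite("pics/top12.png",capture("top")[:,:,::-1])
cv2.imwrite("pics/q12.png",cv2.resize(im[190:330,290:420],None,fx=4.2,fy=4.2,interpolation=2))
E
```

```text
time_s: 24.55
tcp_pos: [0.4167, -0.2528, -0.002]
ee_rot: [[-0.416, -0.909, 0.002], [-0.909, 0.416, 0.004], [-0.004, -0.0, -1.0]]
wrist_force: [3.3, 22.0, 5.3]
gripper_width: 0.264
t 24.55 tcp [ 0.4167 -0.2528 -0.002 ] yaw -114.58 F [ 3.3 22.   5.3] w 0.264
delta [-1.63  0.01  0.01] spin -0.08
```

View pics/q12.png

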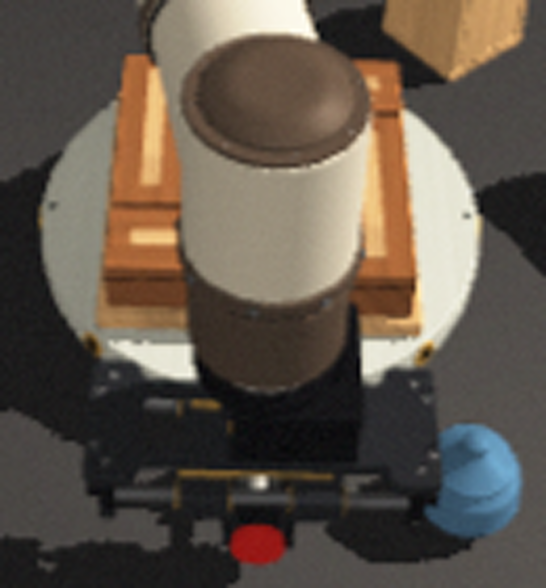

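View pics/top12.png

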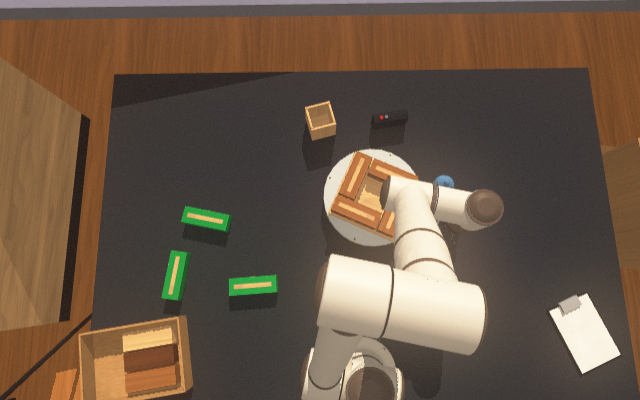

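The knob is on its stop: the force rose to 22 N with no further travel. I'll ease off slightly, confirm the hold and hand in.

```bash
python3 -m inch '[{"fingers":0.5,"delta_pos":[-0.1,0,0],"spin":0},{"fingers":0.5,"delta_pos":[-0.1,0,0],"spin":0},{"fingers":0.5,"delta_pos":[-0.1,0,0],"spin":0},{"fingers":0.5,"delta_pos":[-0.1,0,0],"spin":0},{"fingers":0.5,"delta_pos":[-0.1,0,0],"spin":0}]'
python3 to.py 0.4234 -0.2379 -0.002 -114.5
python3 - <<'E'
from station import *
import cv2
im=capture("side")[:,:,::-1]; cv2.imwrite("pics/q13.png",cv2.resize(im[190:330,290:420],None,fx=4.2,fy=4.2,interpolation=2))
print([ (d['conf'],d['location'][0]*640,d['location'][1]*400) for d in spot_point("side","pull_knob")])
E
```

```text
time_s: 25.15
tcp_pos: [0.4167, -0.2527, -0.002]
ee_rot: [[-0.415, -0.91, 0.001], [-0.91, 0.415, 0.003], [-0.003, -0.0, -1.0]]
wrist_force: [1.1, 17.0, 4.4]
gripper_width: 0.268
t 25.15 tcp [ 0.4167 -0.2527 -0.002 ] yaw -114.55 F [ 1.1 17.   4.4] w 0.268
delta [-1.62  0.01  0.01] spin -0.05
[(0.72, 349.504, 310.12), (0.34, 339.008, 250.32000000000002)]
```

View pics/q13.png

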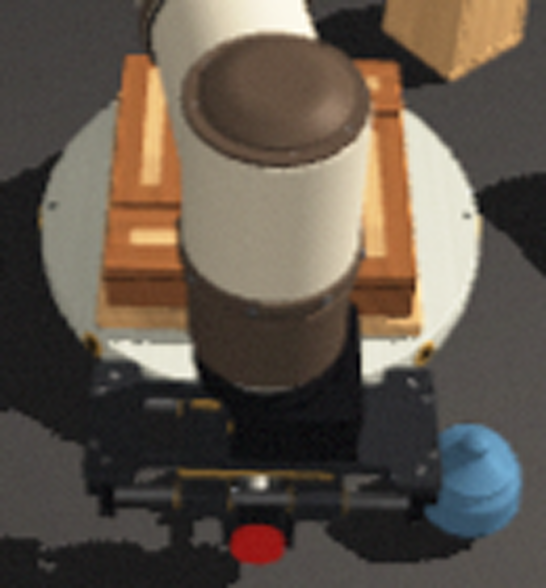

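The picture is unchanged. The knob is at about (258,545) in the crop, held back on its stop at 17 N. The boxes and the jar have not moved.

```bash
python3 -c "
from station import finish_job
print(finish_job())"
```

```text
the job is handed in; nothing more can be done
None
```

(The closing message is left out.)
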